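# Prime the corner seam and hold the trim angle home

### The job

Take the primer pen from its stand and prime the corner seam at the foot of the grey upstand: draw the pen slowly (about 3 cm a second), keeping its nib in touch in the corner, from the green tape tab to the red one, then put the pen back in its stand, fully home. Then slide the aluminium trim angle square into that corner, about midway between the tabs, and with one diagonal push press it firmly (about 10 N) against the upstand and down on the wooden board together. Finish while still holding it pressed there; leave the other things on the bench where they are.

Things in the scene. Friction and masses are not known exactly. Their poses are not given: they have to be found in the camera images.
- mockup: test mock-up of a sill corner, fixed to the bench: aluminium plate 220 (x) x 250 (y) x 8 mm carrying the wooden board and the grey upstand. Origin on the bench under the board; z up; +x points horizontally across the board towards the upstand, y runs along the seam (green tab at +y, red at -y). Turned by up to 0.3 rad
- board: brown wooden base board of the mock-up: x -100 to +70 mm in the mock-up's frame, 220 mm wide, its top 20 mm above the bench. Origin and axes as mockup. Two dark cleats at its left and right edges reach 28 mm above the bench
- upstand: grey upright strip (the fence) at the board's +x edge: 14 mm thick, 220 mm long, top 30 mm above the board (50 mm above the bench); front face at x = +70 mm of the mock-up's frame. Origin and axes as mockup. Brackets behind it stay below its top
- seam_start (a point): green end of the seam to be primed: on the line where the upstand's front face meets the board's top, under the middle of the green tape tab (12 mm wide), 65 mm in +y from the seam's middle. Axes as the mock-up's
- seam_mid (a point): middle of the corner seam, on the line where the upstand's front face meets the board's top. Axes as the mock-up's: x into the upstand, y along the seam, z up
- seam_end (a point): red end of the seam to be primed, under the middle of the red tape tab, 65 mm in -y from the seam's middle
- angle: loose aluminium angle (L section), 100 mm long (its y), 90 to 180 g: foot flat on the board, x -40 to 0 mm, 5 mm thick; upright leg 40 mm high, x -5 to 0. Origin: middle of the heel (outer bottom edge); +x out of the leg's back, towards the upstand; z up. Starts 40 to 60 mm in front of the upstand, turned by up to 0.2 rad, up to 15 mm off the seam's middle
- pen: loose white primer pen with green bands, 150 mm, 45 g, nib down in its stand, 77 mm showing. Origin: tip of the nib; z along the pen to its butt. Tapered nose: radius 2 mm at the tip, 5 mm at 38 mm; above that a 17 mm round barrel. Rigid, no spring. Upright, its tip can come to 5 mm from the upstand, the barrel passing over it. Grip it from above, about 118 mm above the tip
- nib (a point): the tip of the pen's nib (the pen's origin)
- stand: grey pen stand, fixed to the bench, 64 x 64 mm, 80 mm high, one round well in its top: 21 mm wide for the upper 35 mm, then 12 mm wide for the nose. Origin: centre of its underside. The barrel rests on the step 45 mm above the bench; the tip is then 7 mm above the bench
- stand_mouth (a point): centre of the well's mouth, on top of the stand, 80 mm above the bench
- jar_clear: bystander: pale sample jar with blue lid, 62 mm wide, 84 mm high; origin under its centre
- jar_white: bystander: white sample jar with blue lid, 62 mm wide, 84 mm high; origin under its centre
- mix_cup: bystander: white mixing cup, 70 mm wide, 70 mm high; origin under its centre
- weight: bystander: brass 500 g weight, 48 mm wide, 58 mm high; origin under its centre
- tape_roll: bystander: roll of blue tape lying flat, 100 mm wide, 25 mm high; origin under its centre
- putty_knife: bystander: putty knife lying on the bench, 200 mm long along its x, black handle and steel blade; origin under its middle
Mind the look-alikes: they are no part of the job. Of the things like the angle, leave any that is pink; of the rest the larger one is meant. Several things have the shape of the pen; the one meant has the colours described above.

How it is judged (in metres and radians):
On the way, in this order (a step that is already met when the one before it is completed fails the run):
1. the pen's nib touches the corner seam at the green tab (y of nib in the frame of seam_mid between 0.053 and 0.071 m and x of nib in the frame of seam_mid above -0.011 m and z of nib in the frame of seam_mid below 0.005 m and contact force between pen and mockup above 0.05 N and contact force between pen and the fingers above 0.5 N), for 0.06 s.
2. the nib is a sixth of the way along the seam, touching (y of nib in the frame of seam_mid between 0.032 and 0.05 m and x of nib in the frame of seam_mid above -0.011 m and z of nib in the frame of seam_mid below 0.005 m and contact force between pen and mockup above 0.05 N and contact force between pen and the fingers above 0.5 N), for 0.06 s.
3. the nib is a third of the way along, touching (y of nib in the frame of seam_mid between 0.0115 and 0.0295 m and x of nib in the frame of seam_mid above -0.011 m and z of nib in the frame of seam_mid below 0.005 m and contact force between pen and mockup above 0.05 N and contact force between pen and the fingers above 0.5 N), for 0.06 s.
4. the nib is halfway along, touching (y of nib in the frame of seam_mid between -0.009 and 0.009 m and x of nib in the frame of seam_mid above -0.011 m and z of nib in the frame of seam_mid below 0.005 m and contact force between pen and mockup above 0.05 N and contact force between pen and the fingers above 0.5 N), for 0.06 s.
5. the nib is two thirds of the way along, touching (y of nib in the frame of seam_mid between -0.0295 and -0.0115 m and x of nib in the frame of seam_mid above -0.011 m and z of nib in the frame of seam_mid below 0.005 m and contact force between pen and mockup above 0.05 N and contact force between pen and the fingers above 0.5 N), for 0.06 s.
6. the nib is five sixths of the way along, touching (y of nib in the frame of seam_mid between -0.05 and -0.032 m and x of nib in the frame of seam_mid above -0.011 m and z of nib in the frame of seam_mid below 0.005 m and contact force between pen and mockup above 0.05 N and contact force between pen and the fingers above 0.5 N), for 0.06 s.
7. the nib reaches the red tab, still touching in the corner (y of nib in the frame of seam_mid between -0.071 and -0.053 m and x of nib in the frame of seam_mid above -0.011 m and z of nib in the frame of seam_mid below 0.005 m and contact force between pen and mockup above 0.05 N and contact force between pen and the fingers above 0.5 N), for 0.06 s.
8. the pen is back in its stand, fully down and let go (horizontal distance between nib and stand below 0.007 m and z of nib in the frame of stand below 0.014 m and angle between pen's own z axis and vertical below 0.15 rad and contact force between pen and the fingers below 0.1 N), for 0.2 s.
9. the angle is square in the corner and pressed on upstand and board together (x of angle in the frame of seam_mid above -0.0035 m and z of angle in the frame of seam_mid below 0.003 m and y of angle in the frame of seam_mid between -0.028 and 0.028 m and angle between the y axis of angle and the y axis of mockup, either way round below 0.04 rad and angle between angle's own z axis and vertical below 0.04 rad and contact force between angle and upstand above 2.5 N and contact force between angle and board above 4 N and contact force between any of the fingers, the arm and angle above 3 N), for 0.3 s.
At the end, for the whole second after the job is handed in: arm presses the angle (3 N or more): 2.5 N or more on the upstand, 4 N or more on the board; heel within 3.5 mm of upstand, 3 mm of board, parallel and level to 0.04 rad, middle within 28 mm of the seam's; pen let go in its stand, tip within 7 mm of depth and axis, upright to 0.15 rad (all of step 8 and all of step 9); the arm keeps its last pose, push and grip.
It fails at once if the pen hurries along the seam (faster than 0.10 m/s with the nib within 11 mm of the corner, between the tabs) (y of nib in the frame of seam_mid between -0.05 and 0.05 m and x of nib in the frame of seam_mid between -0.011 and 0.005 m and z of nib in the frame of seam_mid below 0.006 m and linear speed of pen above 0.1 m/s).
It fails at once if another thing on the bench is moved by more than 20 mm (distance of any of jar_clear, jar_white, mix_cup, weight, tape_roll, putty_knife from where it was at the start of the episode above 0.02 m).
It also fails if it takes over 72 s, if anything falls off the work surface, if the arm or the gripper's body presses on something with over 40 N, if the wrist force passes 120 N, or if a joint passes its speed limit or range.

### The arm

A 6-joint arm with a two-finger parallel gripper is mounted at the origin on the work surface. World frame = base frame: x ahead of the robot, y to its left, z up, the work surface at z = 0. Lengths are in m, angles in degrees, forces in N, time in s.
With the tool pointing down it reaches from about 0.375 to 0.9 m from the base axis. Payload 3.1 kg.
Tool frame: the origin (TCP) lies where the fingers leave the gripper's body, on its centre line; the fingertips stand 70 mm ahead of it and the grasp point (between the pads) lies robot.grip_depth ahead of it (robot.grip_depth is the distance from the TCP to the grasp point, in m); z points along the fingers, y is the direction in which the jaws open and shut (so a half turn about z gives the same grasp; the last joint's range is limited). The gripper opens to 87 mm and grips with 3 to 60 N. Pads are 19 mm wide; open, the fingers measure 117 mm over their backs; the gripper's body (75 mm by 190 mm) begins 51 mm behind the grasp point.
Start: joints at [-87.519, 30.224, 82.088, -0, 67.689, -10.227], TCP at [0.138, -0.61, 0.292] pointing down, gripper open.
Joint ranges: [-176.69, 176.69], [-43.24, 126.21], [12.49, 139.97], [-82, 262], [0, 151.66], [-163.58, 163.58]. Speed limits (degrees/s): [159.86, 159.86, 180, 180, 180, 180].

### API

Orientations are given as a 3x3 rotation matrix whose columns are the frame's x, y, z axes.
In Python, from rig import get_obs, imaging, robot gives the robot as it stands.
- The arm moves only by the tool step_arm, never from a script. Its argument "rows" is a list that holds one entry, the list of rows, each a list of 4 numbers: the shift along the tool's x, y, z in cm, then the turn about the tool's z in degrees. A call has 1 to 10 rows; each row is the pose to reach, as a shift and turn from the pose measured when the call began, along the tool's axes at that moment; what a row does not reach only later rows make up. A row lasts 1/12 s, in which the tool goes at most 41.7 mm and 7.16 degrees, less where a joint would pass 70% of its speed; a pose out of reach is approached as far as the arm can. A call with a gripper value outside its range is refused whole. "hand" is the closure, from -1 (fully open) to 1 (shut), set as the call begins (left out, the last holds). The fingers move at their own pace and stop on an object; the grip force is fixed at half the most. Time passes only in rows, so rows that repeat a pose let the fingers close. It gives the time, the measured TCP pose, the force and the opening at its end, in the units of the state.
- get_obs(): the state, without advancing time (a new reading comes with each control period).
- imaging.grab_frame(name): name is "scene" or "top"; returns a dict with "pixels" (480x640x3 uint8, blue, green, red), "range_z" (480x640 float32, m along the optical axis (not along the pixel's ray), 0 where there is no reading), "fx", "fy", "cx", "cy" (pixels), "camera_from_world" (4x4, takes a point from world to camera coordinates). Camera axes: x right, y up, looking along -z (the intrinsics and any distortion apply to the point x, -y, -z); pixel columns grow to the right and rows downward; lengths in m; the calibration is good to about 2 mm. A picture is of the moment at which its call begins.
- robot.close_job(): hands the job in, once; it reports no verdict.
The state is a dict: "time_s": time; "q": joint angles; "dq": joint speeds; "joint_torque": joint torques, N m; "tool_pos": TCP position; "ee_rot": TCP orientation; "ft_force": force on the tool from outside, world axes, zero at the start; "wrist_torque": the same for the moment, N m; "finger_gap": finger opening in m.
Only numpy, scipy, OpenCV 4.12 (cv2) and the standard library are available. Lean on these libraries where they do the work, as an engineer would, in place of code of your own. Each camera call takes 0.05 s, during which the arm holds its last target.

## Working session

There is one attempt and no reset: what is moved stays moved. The work goes in short steps, Python scripts to look and compute and a tool call to move; the robot and the scene stay as the last step left them, time stands still between calls to the robot, and variables do not carry over. Pictures are saved under pics/ and viewed, and the job is handed in when it is done.

Besides the shell and the picture viewer there is one more tool, called after "Emit:" as name(argument=value, ...), one argument or row to a line, values as JSON. step_arm: Moves the arm, as the interface text tells. Its arguments: {"type":"object","properties":{"rows":{"type":"array"},"hand":{"type":"number"}},"required":["rows"]}

```bash
ls; mkdir -p pics
python3 - <<'E'
from rig import get_obs, imaging, robot
import cv2,numpy as np
print(get_obs()); print(robot.grip_depth)
for n in("scene","top"):
    f=imaging.grab_frame(n); cv2.imwrite(f"pics/{n}0.png",f["pixels"]); np.savez(f"{n}0.npz",**f)
    print(n,f["fx"],f["fy"],f["cx"],f["cy"],f["camera_from_world"].round(4).tolist(),[k for k in f])
E
```

```text
pics
{'time_s': 0.0, 'q': array([-8.75176473e+01,  3.02800374e+01,  8.21564929e+01, -7.37864752e-05,
        6.76864443e+01, -1.02268562e+01]), 'dq': array([-0.09617846,  0.08254752, -0.03052213, -0.03867459, -0.02330927,
       -0.08618551]), 'joint_torque': array([-2.09198835e-03, -4.40050864e+01, -1.76591295e+01,  6.33717491e-02,
        5.83185093e-02, -1.64360813e-04]), 'tool_pos': array([ 0.13750978, -0.60909718,  0.29125937]), 'ee_rot': array([[ 9.75499107e-01,  2.20003373e-01, -9.41506046e-05],
       [ 2.20003065e-01, -9.75496824e-01,  2.14424563e-03],
       [ 3.79897655e-04, -2.11242311e-03, -9.99997697e-01]]), 'ft_force': array([ 0.56176263, -0.38238717, -0.00313754]), 'wrist_torque': array([-0.01440683,  0.0345206 ,  0.04870965]), 'finger_gap': 0.08710713212937829}
0.051
scene 522.8989511146586 522.8989511146586 316.21040449125485 235.11144246289513 [[-0.8214, 0.5703, -0.0107, 0.4384], [-0.3348, -0.4669, 0.8185, 0.0966], [0.4618, 0.6759, 0.5744, -1.413], [0.0, 0.0, 0.0, 1.0]] ['pixels', 'range_z', 'fx', 'fy', 'cx', 'cy', 'camera_from_world']
top 476.9466996447065 476.9466996447065 323.04079541771824 229.37173654438052 [[0.0281, -0.9996, -0.003, -0.0498], [0.9849, 0.0271, 0.1712, -0.4958], [-0.171, -0.0078, 0.9852, -1.3962], [0.0, 0.0, 0.0, 1.0]] ['pixels', 'range_z', 'fx', 'fy', 'cx', 'cy', 'camera_from_world']
```

View pics/scene0.png

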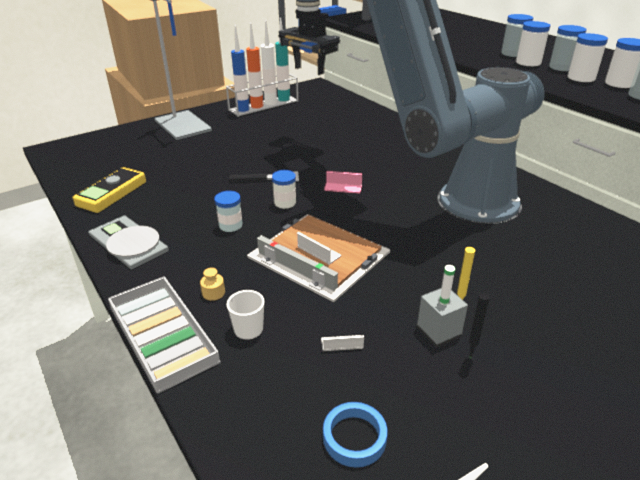

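View pics/top0.png

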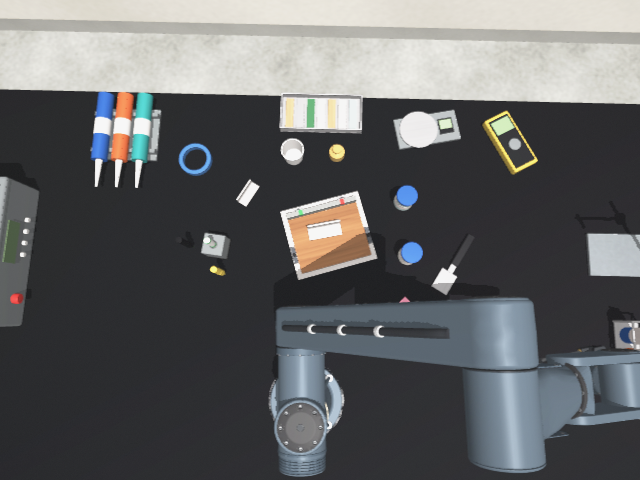

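The scene view shows the mock-up around (320,253) with the angle on its board, and the stand with the white and green pen at (443,312). A yellow and a black pen look-alike stand close by, at (467,275) and (478,325). In the top view the mock-up is at (328,235) and the stand at (214,245). Next I'll enlarge both.

```bash
cat > h.py <<'E'
import numpy as np,cv2
def load(n): return dict(np.load(n))
def pix(f,P):
    P=np.atleast_2d(P); T=f["camera_from_world"]; c=P@T[:3,:3].T+T[:3,3]
    return np.c_[f["cx"]+f["fx"]*c[:,0]/-c[:,2], f["cy"]+f["fy"]*(-c[:,1])/-c[:,2]]
def ray(f,u,v):
    T=f["camera_from_world"];R=T[:3,:3]; d=np.array([(u-f["cx"])/f["fx"],-(v-f["cy"])/f["fy"],-1.]); return -R.T@T[:3,3], R.T@d
def onz(f,u,v,z):
    o,d=ray(f,u,v); return o+d*(z-o[2])/d[2]
def cloud(f):
    v,u=np.mgrid[0:480,0:640]; z=f["range_z"].astype(float); c=np.stack([(u-f["cx"])/f["fx"]*z,-(v-f["cy"])/f["fy"]*z,-z],-1)
    T=f["camera_from_world"]; return (c-T[:3,3])@T[:3,:3]
def tri(fa,pa,fb,pb):
    o1,d1=ray(fa,*pa);o2,d2=ray(fb,*pb); A=np.c_[d1,-d2]; t=np.linalg.lstsq(A,o2-o1,rcond=None)[0]
    a=o1+d1*t[0];b=o2+d2*t[1]; return (a+b)/2,np.linalg.norm(a-b)
E
python3 - <<'E'
from h import *
for n,(r0,r1,c0,c1),k in (("top",(170,290,270,420),5),("scene",(200,300,230,400),4),("top",(170,290,160,280),5),("scene",(230,380,390,510),4)):
    im=cv2.imread(f"pics/{n}0.png")[r0:r1,c0:c1]; cv2.imwrite(f"pics/{n}_z{r0}_{c0}.png",cv2.resize(im,None,fx=k,fy=k,interpolation=cv2.INTER_CUBIC))
E
ls pics
```

```text
scene0.png
scene_z200_230.png
scene_z230_390.png
top0.png
top_z170_160.png
top_z170_270.png
```

View pics/top_z170_270.png

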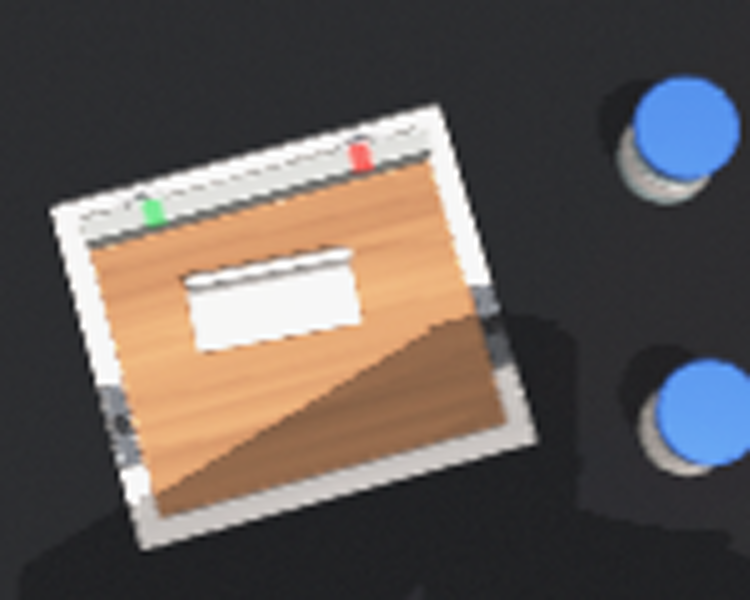

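View pics/scene_z200_230.png

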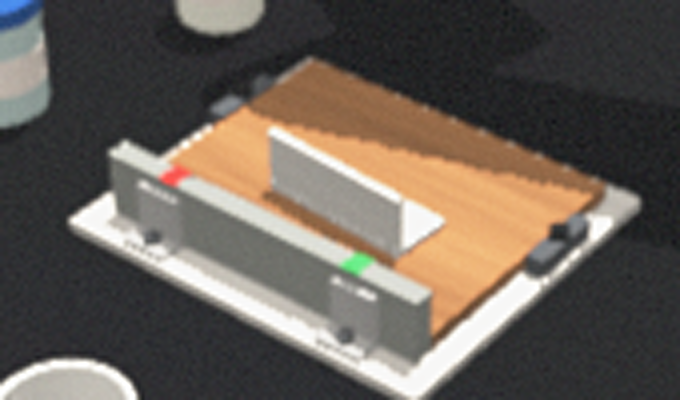

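View pics/top_z170_160.png

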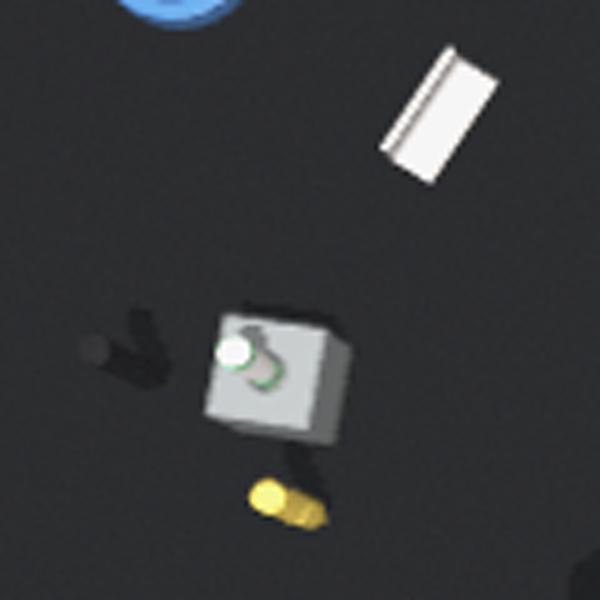

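View pics/scene_z230_390.png

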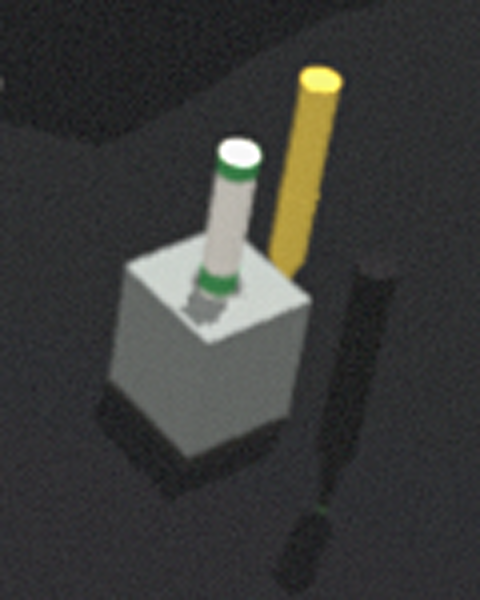

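The enlarged views confirm it. The big angle sits on the board in front of the upstand, with the green tab on its left and the red on its right in the top view. The white and green pen stands in the well. The yellow pen is just below the stand in the top view and the black one to its left. Now I'll measure.

Run:
```python
from h import *
t=load("top0.npz"); s=load("scene0.npz")
for f in (t,s):
    T=f["camera_from_world"]; print("cam",(-T[:3,:3].T@T[:3,3]).round(3))
R={}
for nm,f in(("t",t),("s",s)):
    hsv=cv2.cvtColor(f["pixels"],cv2.COLOR_BGR2HSV); C=cloud(f)
    def cc(lo,hi,win,nm2,z):
        m=cv2.inRange(hsv,lo,hi); w=np.zeros_like(m); r0,r1,c0,c1=win; w[r0:r1,c0:c1]=1; m=m*w
        n,l,st,ce=cv2.connectedComponentsWithStats(m); i=1+np.argmax(st[1:,4]); M=l==i
        print(nm,nm2,st[i],ce[i].round(2),"onz",onz(f,*ce[i],z).round(4),"cloud",np.median(C[M],0).round(4)); R[nm,nm2]=ce[i]; return (M*255).astype(np.uint8)
    win=(170,290,270,385) if nm=="t" else (200,300,230,400)
    cc((45,80,60),(85,255,255),win,"green",.05)
    cc((172,90,80),(179,255,255),win,"red",.05)
    b=cc((6,80,40),(22,255,255),win,"board",.02)
    if nm=="t":
        c,_=cv2.findContours(b,cv2.RETR_EXTERNAL,cv2.CHAIN_APPROX_NONE); c=max(c,key=cv2.contourArea)
        q=cv2.boxPoints(cv2.minAreaRect(c)); P=np.array([onz(f,*p,.02) for p in q]); print(P.round(4), np.linalg.norm(np.diff(P,axis=0),axis=1))
        p2=np.array([onz(f,*p,.02)[:2] for p in c[:,0]]).astype(np.float32); r=cv2.minAreaRect(p2); print("rect",r,cv2.boxPoints(r).round(4).tolist())
for k in("green","red"): print(k,tri(t,R["t",k],s,R["s",k]))
# white & stand
def sub(f,win,lo,hi):
    r0,r1,c0,c1=win; g=cv2.cvtColor(f["pixels"],cv2.COLOR_BGR2GRAY); m=np.zeros_like(g); m[r0:r1,c0:c1]=((g>=lo)&(g<=hi))[r0:r1,c0:c1]*255; return m
m=sub(t,(228,268,195,232),120,255)
c,_=cv2.findContours(m,cv2.RETR_EXTERNAL,cv2.CHAIN_APPROX_NONE); c=max(c,key=cv2.contourArea)
p2=np.array([onz(t,*p,.08)[:2] for p in c[:,0]]).astype(np.float32); r=cv2.minAreaRect(p2); print("stand",r)
m=sub(t,(228,250,200,214),235,255); M=cv2.moments(m,True); a=(M["m10"]/M["m00"],M["m01"]/M["m00"]); print("butt t",a,M["m00"],onz(t,*a,.157))
m=sub(s,(262,275,440,458),225,255); M=cv2.moments(m,True); b=(M["m10"]/M["m00"],M["m01"]/M["m00"]); print("butt s",b,M["m00"],onz(s,*b,.157),tri(t,a,s,b))
C=cloud(t); 
for u,v in((330,236),(325,232),(340,200),(320,210),(220,250),(207,240),(325,225)): print((u,v),C[v,u].round(4))
```

```text
cam [ 0.251 -0.047  1.46 ]
cam [1.045 0.75  0.737]
t green [299 210   4   6  18] [300.22 212.33] onz [0.546  0.0344 0.05  ] cloud [0.5452 0.035  0.049 ]Traceback (most recent call last):
  File "<stdin>", line 14, in <module>
  File "<stdin>", line 10, in cc
    return _wrapfunc(a, 'argmax', axis=axis, out=out, **kwds)
    return bound(*args, **kwds)
ValueError: attempt to get argmax of an empty sequence
```

```bash
cat > m1.py <<'E'
from h import *
t=load("top0.npz"); s=load("scene0.npz")
R={}
for nm,f in(("t",t),("s",s)):
    hsv=cv2.cvtColor(f["pixels"],cv2.COLOR_BGR2HSV); C=cloud(f)
    hsv[...,0]=(hsv[...,0].astype(int)+20)%180
    def cc(lo,hi,win,nm2,z):
        m=cv2.inRange(hsv,lo,hi); w=np.zeros_like(m); r0,r1,c0,c1=win; w[r0:r1,c0:c1]=1; m=m*w
        n,l,st,ce=cv2.connectedComponentsWithStats(m); i=1+np.argmax(st[1:,4]); M=l==i
        print(nm,nm2,st[i],ce[i].round(2),"onz",onz(f,*ce[i],z).round(4),"cloud",np.median(C[M],0).round(4)); R[nm,nm2]=ce[i]; return (M*255).astype(np.uint8)
    win=(170,290,270,385) if nm=="t" else (200,300,230,400)
    cc((65,80,60),(105,255,255),win,"green",.05)
    cc((13,130,80),(24,255,255),win,"red",.05)
    b=cc((26,70,40),(42,255,255),win,"board",.02)
    if nm=="t":
        c,_=cv2.findContours(b,cv2.RETR_EXTERNAL,cv2.CHAIN_APPROX_NONE); c=max(c,key=cv2.contourArea)
        p2=np.array([onz(f,*p,.02)[:2] for p in c[:,0]]).astype(np.float32); r=cv2.minAreaRect(p2); print("rect",r,cv2.boxPoints(r).round(4).tolist())
for k in("green","red"): print(k,tri(t,R["t",k],s,R["s",k]))
def sub(f,win,lo,hi):
    r0,r1,c0,c1=win; g=cv2.cvtColor(f["pixels"],cv2.COLOR_BGR2GRAY); m=np.zeros_like(g); m[r0:r1,c0:c1]=((g>=lo)&(g<=hi))[r0:r1,c0:c1]*255; return m
m=sub(t,(228,268,195,232),140,255)
c,_=cv2.findContours(m,cv2.RETR_EXTERNAL,cv2.CHAIN_APPROX_NONE); c=max(c,key=cv2.contourArea)
p2=np.array([onz(t,*p,.08)[:2] for p in c[:,0]]).astype(np.float32); r=cv2.minAreaRect(p2); print("stand",r,cv2.boxPoints(r).round(4).tolist())
m=sub(t,(228,250,200,214),230,255); M=cv2.moments(m,True); a=(M["m10"]/M["m00"],M["m01"]/M["m00"]); print("butt t",a,M["m00"],onz(t,*a,.157))
m=sub(s,(262,275,440,458),225,255); M=cv2.moments(m,True); b=(M["m10"]/M["m00"],M["m01"]/M["m00"]); print("butt s",b,M["m00"],onz(s,*b,.157),tri(t,a,s,b))
C=cloud(t); 
for u,v in((330,236),(325,232),(340,200),(320,210),(220,250),(207,240),(325,225)): print((u,v),C[v,u].round(4))
E
python3 m1.py
```

```text
t green [299 210   4   6  18] [300.22 212.33] onz [0.546  0.0344 0.05  ] cloud [0.5452 0.035  0.049 ]
t red [341 199   4   5  13] [341.92 201.38] onz [ 0.5834 -0.0908  0.05  ] cloud [ 0.5824 -0.0911  0.048 ]
t board [ 288  202   83   71 3405] [329.55 238.37] onz [ 0.4736 -0.0564  0.02  ] cloud [ 0.4661 -0.0589  0.0189]
rect ((0.4786588251590729, -0.05445826053619385), (0.16988247632980347, 0.22136563062667847), 16.866947174072266) [[0.3652999997138977, 0.026799999177455902], [0.429500013589859, -0.1850000023841858], [0.5921000242233276, -0.13570000231266022], [0.5278000235557556, 0.07609999924898148]]
s green [315 263   8   6  28] [318.75 265.5 ] onz [0.5518 0.0364 0.05  ] cloud [0.5502 0.0344 0.048 ]
s red [270 242   7   4  16] [273.  243.5] onz [ 0.5898 -0.0881  0.05  ] cloud [ 0.5883 -0.091   0.0479]
s board [ 272  215  109   71 2852] [330.43 244.45] onz [ 0.463  -0.0435  0.02  ] cloud [ 0.4561 -0.0464  0.0172]
green (array([0.548031  , 0.03358968, 0.04618046]), np.float64(0.0031437668140293865))
red (array([ 0.58580252, -0.09197102,  0.04567625]), np.float64(0.0034537220925482353))
stand ((0.43818479776382446, 0.2849006652832031), (0.06198527663946152, 0.0593765564262867), 83.3961410522461) [[0.4050999879837036, 0.2574999928474426], [0.4641000032424927, 0.2506999969482422], [0.47119998931884766, 0.3122999966144562], [0.4122999906539917, 0.3190999925136566]]
butt t (206.40740740740742, 240.07407407407408) 27.0 [0.43820145 0.28466753 0.157     ]
butt s (449.56, 267.78) 50.0 [0.44430852 0.28709496 0.157     ] (array([0.43948273, 0.28478342, 0.15316299]), np.float64(0.002246675734492474))
(330, 236) [ 0.4807 -0.0576  0.0212]
(325, 232) [ 0.4919 -0.042   0.026 ]
(340, 200) [ 0.5869 -0.0848  0.0527]
(320, 210) [ 0.5589 -0.0249  0.0313]
(220, 250) [0.4215 0.2632 0.0771]
(207, 240) [0.439  0.2841 0.1529]
(325, 225) [ 0.5123 -0.0414  0.0331]
```

```bash
cat >> h.py <<'E'
def mv(target_tcp, yaw=None, obs=None):
    """cm shifts in tool axes and turn deg (about tool z) to reach world tcp and tool-x yaw deg"""
    from rig import get_obs
    o=obs or get_obs(); R=o["ee_rot"]; d=R.T@(np.array(target_tcp)-o["tool_pos"])*100
    y0=np.degrees(np.arctan2(R[1,0],R[0,0])); tn=0 if yaw is None else -((yaw-y0+180)%360-180)
    return d.round(2),round(tn,2)
E
python3 - <<'E'
from h import *
t=load("top0.npz"); s=load("scene0.npz")
print("yellow",onz(t,213.8,269.2,.15),onz(s,390+320/4,230+80/4,.15),tri(t,(213.8,269.2),s,(470,250)))
print("black",onz(t,179.4,240,.15),onz(s,390+378/4,230+268/4,.15),tri(t,(179.4,240),s,(484.5,297)))
print(mv((.40,-.35,.30),60)); print(mv((.5,0,.30),106.8)); print(mv((.4395,.285,.30),106.8))
E
```

```text
yellow [0.35889945 0.26044211 0.15      ] [0.36682116 0.26640042 0.15      ] (array([0.3595941 , 0.26162024, 0.1439522 ]), np.float64(0.0006173074661246294))
black [0.43733983 0.36158164 0.15      ] [0.44742541 0.36964072 0.15      ] (array([0.43862546, 0.36416495, 0.14143547]), np.float64(0.000218894423811604))
(array([ 31.31, -19.51,  -0.82]), np.float64(-47.29))
(array([ 48.76, -51.45,  -0.75]), np.float64(-94.09))
(array([ 49.13, -80.58,  -0.69]), np.float64(-94.09))
```

Emit:
step_arm(
  rows=[
    [[3.5,-2.2,-0.8,-5.2],[7,-4.3,-0.8,-10.4],[10.4,-6.5,-0.8,-15.6],[13.9,-8.7,-0.8,-20.8],[17.4,-10.8,-0.8,-26],[20.9,-13,-0.8,-31.2],[24.3,-15.2,-0.8,-36.4],[27.8,-17.3,-0.8,-41.6],[31.3,-19.5,-0.8,-47],[31.3,-19.5,-0.8,-47]],
  ],
  hand=0,
)

```text
time_s: 0.93
tool_pos: [0.4036, -0.3441, 0.2995]
ee_rot: [[0.496, 0.868, 0.001], [0.868, -0.496, 0.006], [0.006, -0.002, -1.0]]
ft_force: [-0.3, -0.2, 0.9]
finger_gap: 0.0439
```

Run:
```python
from h import *
from rig import get_obs
o=get_obs(); print(o["time_s"],o["tool_pos"],o["finger_gap"],o["q"].round(1)); print(mv((.5,0,.30),106.8)); print(mv((.4385,.285,.28),106.8))
```

```text
0.9333 [ 0.40357827 -0.34413413  0.2995125 ] 0.043850901436458284 [-52.7  22.5  95.1   0.3  62.7 -23. ]
(array([34.66, -8.7 ,  0.17]), np.float64(-46.54))
(array([ 56.34, -28.18,   2.34]), np.float64(-46.54))
```

Emit:
step_arm(
  rows=[
    [[3.6,-0.9,0,-5],[7.2,-1.8,0,-10],[10.8,-2.7,0,-15],[14.4,-3.6,0,-20],[18,-4.5,0,-25],[21.6,-5.4,0,-30],[25.2,-6.3,0,-35],[28.8,-7.2,0,-40],[32.4,-8.1,0.1,-46.5],[35,-9.5,0.2,-46.5]],
  ],
)

```text
time_s: 1.77
tool_pos: [0.496, 0.0087, 0.2998]
ee_rot: [[-0.292, 0.956, 0.003], [0.956, 0.292, 0.006], [0.005, 0.005, -1.0]]
ft_force: [0.5, -0.9, 0.7]
finger_gap: 0.0435
```

Run:
```python
from h import *
print(mv((.4385,.285,.26),106.8))
```

```text
(array([28.08,  2.55,  4.13]), np.float64(0.18))
```

Emit:
step_arm(
  rows=[
    [[4,0.4,0.6,0],[8,0.8,1.2,0],[12,1.1,1.8,0],[16,1.5,2.4,0],[20,1.8,3,0],[24,2.2,3.6,0],[28.1,2.5,4.1,0.2],[28.1,2.5,4.1,0.2],[28.1,2.5,4.1,0.2]],
  ],
)

```text
time_s: 2.52
tool_pos: [0.4369, 0.2865, 0.2596]
ee_rot: [[-0.293, 0.956, 0.002], [0.956, 0.293, 0.005], [0.005, 0.003, -1.0]]
ft_force: [-0.2, -0.1, -0.1]
finger_gap: 0.0438
```

Run:
```python
from h import *
from rig import get_obs, imaging
o=get_obs(); print(o["time_s"],o["tool_pos"],o["finger_gap"])
for n in("scene","top"):
    f=imaging.grab_frame(n); np.savez(f"{n}1.npz",**f)
    r=(150,400,360,540) if n=="scene" else (170,290,160,280)
    im=f["pixels"][r[0]:r[1],r[2]:r[3]]; k=3 if n=="scene" else 5
    cv2.imwrite(f"pics/{n}1.png",cv2.resize(im,None,fx=k,fy=k)[:600,:800])
    tip=o["tool_pos"]+o["ee_rot"]@[0,0,.07]
    print(n,pix(f,[tip,tip+o["ee_rot"]@[0,.022,0],tip-o["ee_rot"]@[0,.022,0]]))
print(mv((.4385,.285,.176)))
```

```text
2.5167 [0.43692672 0.28651423 0.25964963] 0.0438140739203282
scene [[454.96818678 251.48855382]
 [449.20204292 257.5906053 ]
 [460.55793585 245.57317304]]
top [[202.60134628 238.67118692]
 [200.77230391 230.91642509]
 [204.44059573 246.46922465]]
(array([0.01, 0.03, 8.41]), 0)
```

View pics/scene1.png

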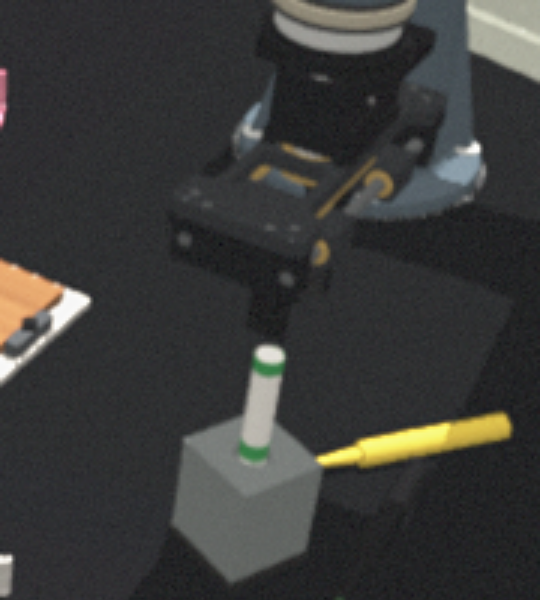

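View pics/top1.png

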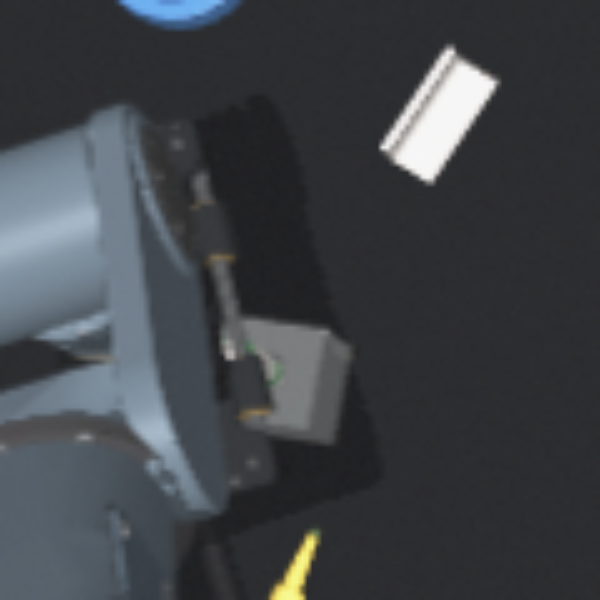

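The scene view shows the gripper directly over the white and green pen, butt at crop (268,355), with one finger just in front of it. The yellow look-alike has toppled onto the bench on its own, crop (415,440), clear of the pen. Going down.

Emit:
step_arm(
  rows=[
    [[0,0,1.5,0],[0,0,3,0],[0,0,4.5,0],[0,0,6,0],[0,0,7.5,0],[0,0,8.4,0],[0,0,8.4,0]],
  ],
)

```text
time_s: 3.2
tool_pos: [0.4381, 0.2828, 0.1746]
ee_rot: [[-0.286, 0.958, -0.001], [0.958, 0.286, 0.004], [0.004, -0.0, -1.0]]
ft_force: [-0.7, 0.1, 0.9]
finger_gap: 0.0438
```

Run:
```python
from h import *
from rig import get_obs, imaging
o=get_obs(); print(o["time_s"],o["tool_pos"],o["finger_gap"],o["ft_force"])
f=imaging.grab_frame("scene"); np.savez("scene2.npz",**f)
cv2.imwrite("pics/scene2.png",cv2.resize(f["pixels"][220:370,380:520],None,fx=4,fy=4))
g=o["tool_pos"]+o["ee_rot"]@[0,0,.051]; print(pix(f,[g,g+[0,0,.03]]))
```

```text
3.2 [0.43806523 0.28282051 0.17455352] 0.043810435464069965 [-0.71208549  0.08594141  0.85126281]
[[447.82891005 279.80207337]
 [450.08457557 266.84050166]]
```

View pics/scene2.png

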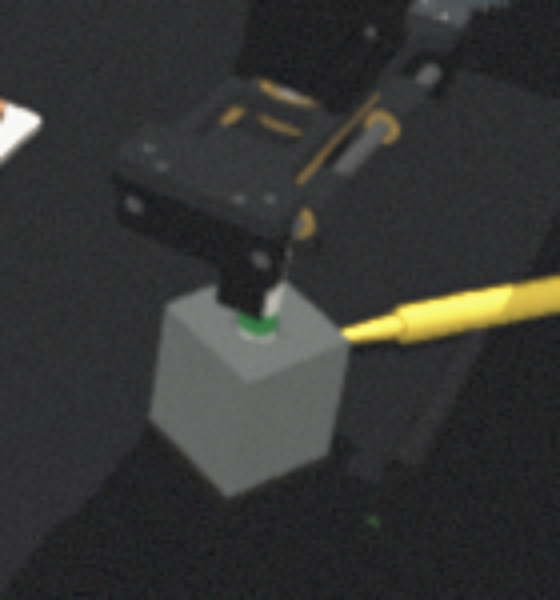

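The fingers straddle the pen above the stand: finger at crop (243,290), lower band at (258,325). Closing.

Emit:
step_arm(
  rows=[
    [[0,0,0,0],[0,0,0,0],[0,0,0,0],[0,0,0,0],[0,0,0,0],[0,0,0,0]],
  ],
  hand=1,
)

```text
time_s: 3.75
tool_pos: [0.4392, 0.2837, 0.176]
ee_rot: [[-0.287, 0.958, 0.003], [0.958, 0.287, 0.005], [0.004, 0.005, -1.0]]
ft_force: [0.7, 0.7, -0.3]
finger_gap: 0.0162
```

Emit:
step_arm(
  rows=[
    [[0,0,-1,0],[0,0,-2,0],[0,0,-3.5,0],[0,0,-5,0],[0,0,-6.5,0],[0,0,-8,0],[0,0,-9.5,0],[0,0,-10,0],[0,0,-10,0],[0,0,-10,0]],
  ],
)

```text
time_s: 4.58
tool_pos: [0.4385, 0.2831, 0.2763]
ee_rot: [[-0.287, 0.958, 0.003], [0.958, 0.287, 0.005], [0.004, 0.005, -1.0]]
ft_force: [0.6, -0.0, -0.6]
finger_gap: 0.0166
```

Run:
```python
from h import *
from rig import get_obs, imaging
o=get_obs(); print(o["time_s"],o["tool_pos"],o["finger_gap"],o["ft_force"])
for i in range(4): print(get_obs()["tool_pos"])
f=imaging.grab_frame("scene"); np.savez("scene3.npz",**f)
cv2.imwrite("pics/scene3.png",cv2.resize(f["pixels"][170:340,380:520],None,fx=3.5,fy=3.5))
n=o["tool_pos"]+o["ee_rot"]@[0,0,.169]; print(pix(f,[n]))
f=imaging.grab_frame("top"); np.savez("top3.npz",**f)
cv2.imwrite("pics/top3.png",cv2.resize(f["pixels"][170:290,160:280],None,fx=4,fy=4))
```

```text
4.5833 [0.43853981 0.28310988 0.27632508] 0.016574118245215656 [ 0.56873774 -0.02799283 -0.57012039]
[0.43853981 0.28310988 0.27632508]
[0.43853981 0.28310988 0.27632508]
[0.43853981 0.28310988 0.27632508]
[0.43853981 0.28310988 0.27632508]
[[446.63192094 287.13525563]]
```

View pics/scene3.png

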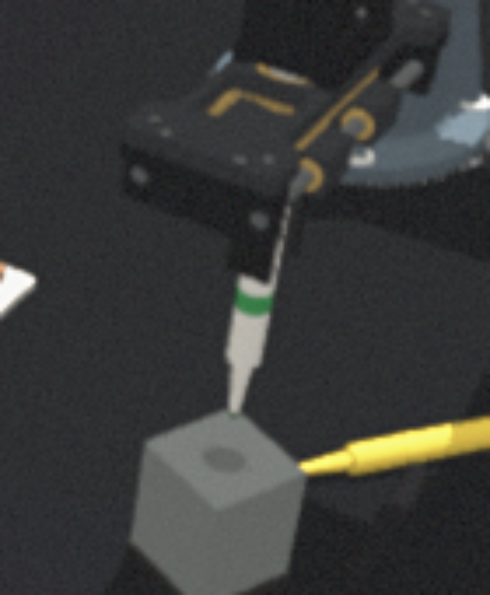

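View pics/top3.png

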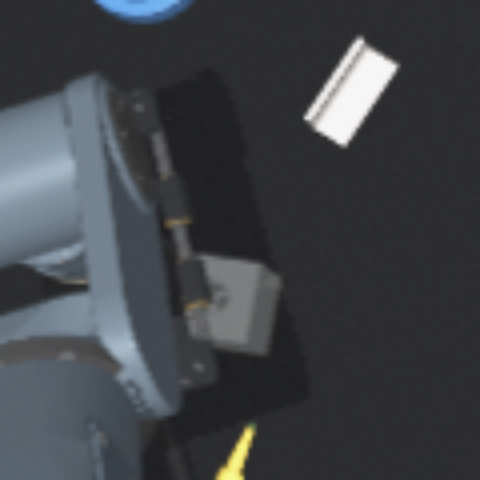

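Run:
```python
from h import *
s=load("scene3.npz"); t=load("top0.npz")
print(onz(s,444.3,300.9,.08), pix(s,[.4389,.2835,.157]),pix(t,[.4389,.2835,.157]),pix(s,[.4389,.2835,.08]))
C=cloud(s); print(C[300:302,443:446].round(4)); t3=load("top3.npz"); print(onz(t3,160+221/4,170+296/4,.08))
# bench heights
for n,f in(("s",s),("t",t)):
    C=cloud(f); 
    for p in((300,380),(240,320),(420,200)) : print(n,p,C[p[1],p[0]].round(4))
```

```text
[0.4448444  0.28859132 0.08      ] [[450.19974208 265.64174442]] [[206.846327   239.83583642]] [[444.54944391 298.13407011]]
[[[0.4342 0.2771 0.0682]
  [0.4338 0.279  0.0694]
  [0.4339 0.2814 0.0711]]

 [[0.4332 0.2767 0.0648]
  [0.4325 0.2784 0.0657]
  [0.4311 0.2796 0.0659]]]
[0.438397   0.27759636 0.08      ]
s (300, 380) [ 0.7275  0.2288 -0.0026]
s (240, 320) [0.7665 0.0888 0.0542]
s (420, 200) [ 0.1264 -0.0929 -0.0029]
t (300, 380) [0.097  0.0045 0.3295]
t (240, 320) [ 0.2207  0.207  -0.0031]
t (420, 200) [ 0.6074 -0.3382 -0.0046]
```

Run:
```python
from h import *
s=load("scene0.npz"); t=load("top0.npz")
g=[(300.22,212.33),(318.75,265.5)]; r=[(341.92,201.38),(273.,243.5)]
for a,b in(g,r):
    b2=(b[0]-.2,b[1]-2.4); print(onz(t,*a,.05),onz(s,*b2,.05),tri(t,a,s,b2))
# angle corners top view: leg top edge and foot
import cv2
u=np.array([1,0]);
for nm,p,z in(("legL",(270+183/5,170+280/5),.06),("legR",(270+350/5,170+250/5),.06),("footL",(270+203/5,170+352/5),.025),("footR",(270+361/5,170+322/5),.025)): print(nm,onz(t,*p,z).round(4))
```

```text
[0.54601021 0.03437211 0.05      ] [0.54746771 0.02938471 0.05      ] (array([0.54732109, 0.03290901, 0.05178792]), np.float64(0.0042972188225593))
[ 0.58336546 -0.09079748  0.05      ] [ 0.585406   -0.09633518  0.05      ] (array([ 0.58497852, -0.09219114,  0.05171022]), np.float64(0.0048587561284543996))
legL [0.5028 0.0132 0.06  ]
legR [ 0.5238 -0.086   0.06  ]
footL [0.4649 0.0011 0.025 ]
footR [ 0.4861 -0.0946  0.025 ]
```

```bash
cat >> h.py <<'E'
PSI=np.radians(16.8); S=np.array([.5590,-.0305,.02]); MX=np.array([np.cos(PSI),np.sin(PSI),0]); MY=np.array([-np.sin(PSI),np.cos(PSI),0])
def nib(o): 
    n=o["tool_pos"]+o["ee_rot"]@[0,0,.169]; d=n-S; return np.array([d@MX,d@MY,d[2]])*1000
def to(x,y,z,yaw=None):
    """nib target mm in seam frame"""
    from rig import get_obs
    o=get_obs(); t=S+MX*x/1000+MY*y/1000+np.array([0,0,z/1000]); return mv(t-o["ee_rot"]@[0,0,.169],yaw,o)
E
python3 -c "
from h import *
print(to(-12,62,60,106.8))"
```

```text
(array([-27.37,   1.31,   2.53]), np.float64(-0.13))
```

Emit:
step_arm(
  rows=[
    [[-3.2,0.1,0,0],[-6.4,0.3,0,0],[-9.6,0.5,0,0],[-12.8,0.6,0,0],[-16,0.8,0,0],[-19.2,0.9,0,0],[-22.4,1.1,0.8,0],[-25.6,1.2,1.6,0],[-27.4,1.3,2.5,0],[-27.4,1.3,2.5,0]],
  ],
)

```text
time_s: 5.52
tool_pos: [0.5299, 0.0208, 0.2468]
ee_rot: [[-0.283, 0.959, -0.002], [0.959, 0.283, 0.004], [0.004, -0.0, -1.0]]
ft_force: [-0.4, -0.3, 0.1]
finger_gap: 0.0163
```

Run:
```python
from h import *
from rig import get_obs, imaging
o=get_obs(); print(o["time_s"],o["tool_pos"],o["finger_gap"],o["ft_force"],nib(o),o["q"].round(0)); print(to(-11,62,10,106.8))
f=imaging.grab_frame("scene"); np.savez("scene4.npz",**f)
cv2.imwrite("pics/scene4.png",cv2.resize(f["pixels"][180:300,250:410],None,fx=5,fy=5))
n=o["tool_pos"]+o["ee_rot"]@[0,0,.169]; print(pix(f,[n]))
```

```text
5.5167 [0.52992067 0.02080713 0.24684122] 0.016302401578801248 [-0.40478839 -0.31441813  0.12267458] [-13.08606959  58.24461947  57.84278062] [-10.  27.  98.   0.  55. -26.]
(array([0.36, 0.21, 4.79]), np.float64(-0.38))
[[323.19329385 247.86242264]]
```

View pics/scene4.png

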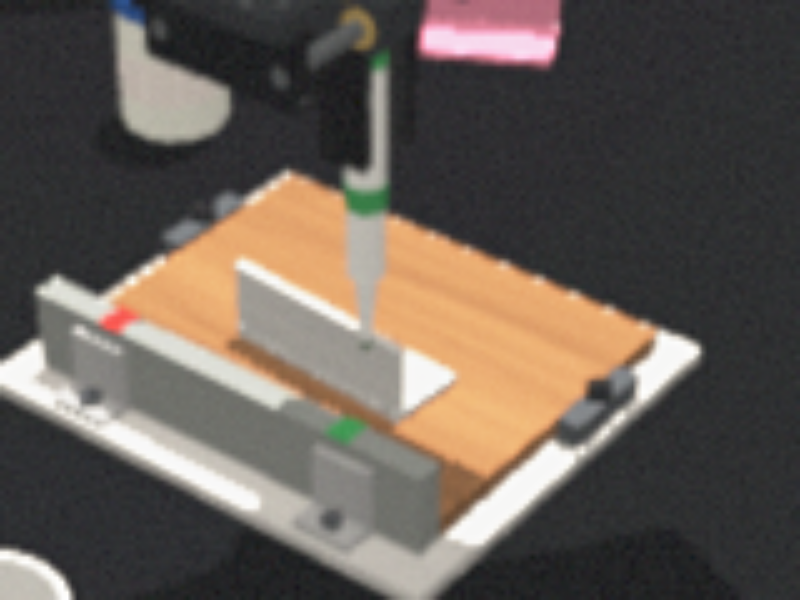

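The picture shows the nib at crop (367,347), 1.5 px from its predicted place, which matches that camera's offset. It is inboard of the green tab at (348,430). Lowering now.

Emit:
step_arm(
  rows=[
    [[0.1,0.1,1.5,0],[0.2,0.2,3,0],[0.4,0.2,4.2,0],[0.4,0.2,4.8,0],[0.4,0.2,4.8,0],[0.4,0.2,4.8,0],[0.4,0.2,4.8,0]],
  ],
)

```text
time_s: 6.15
tool_pos: [0.53, 0.0278, 0.2001]
ee_rot: [[-0.284, 0.959, -0.001], [0.959, 0.284, 0.005], [0.006, 0.0, -1.0]]
ft_force: [-0.5, -0.4, -0.6]
finger_gap: 0.0163
```

Run:
```python
from h import *
from rig import get_obs, imaging
o=get_obs(); print(o["time_s"],o["tool_pos"],o["ft_force"],nib(o)); print(to(-9,62,4,106.8))
f=imaging.grab_frame("scene"); np.savez("scene5.npz",**f)
cv2.imwrite("pics/scene5.png",cv2.resize(f["pixels"][220:300,290:390],None,fx=7,fy=7))
f=imaging.grab_frame("top"); cv2.imwrite("pics/top5.png",cv2.resize(f["pixels"][180:280,260:380],None,fx=5,fy=5))
```

```text
6.15 [0.52999512 0.02777901 0.20006009] [-0.54351332 -0.44980215 -0.59774438] [-10.90250661  65.10492084  11.06264891]
(array([-0.31,  0.19,  0.7 ]), np.float64(-0.3))
```

View pics/scene5.png

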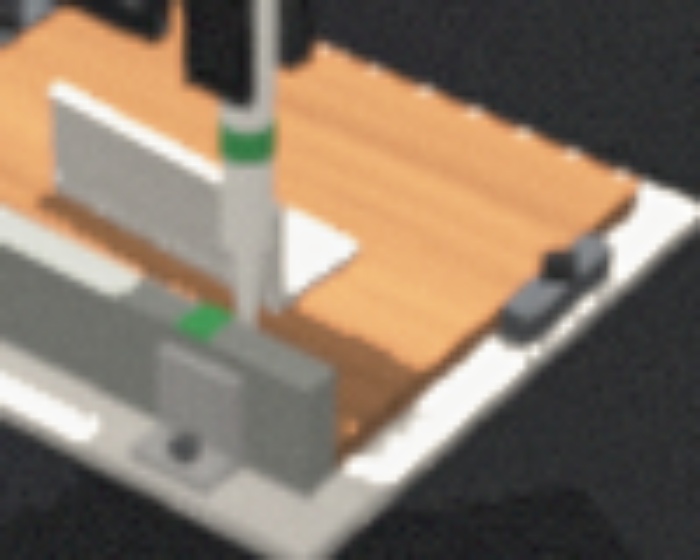

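View pics/top5.png

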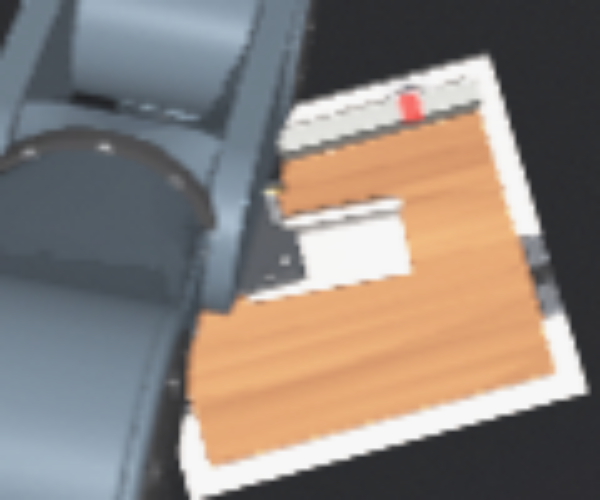

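Emit:
step_arm(
  rows=[
    [[-0.3,0,0.4,0],[-0.5,0.1,0.7,0],[-0.5,0.1,0.8,0],[-0.5,0.1,0.85,0],[-0.5,0.1,0.85,0],[-0.5,0.1,0.85,0]],
  ],
)

```text
time_s: 6.75
tool_pos: [0.5324, 0.023, 0.1917]
ee_rot: [[-0.283, 0.959, -0.001], [0.959, 0.283, 0.005], [0.005, 0.0, -1.0]]
ft_force: [-0.5, -0.2, -0.8]
finger_gap: 0.0166
```

```bash
cat > st.py <<'E'
from h import *
from rig import get_obs
o=get_obs(); F=o["ft_force"]; print(o["time_s"],"nib",nib(o).round(1),"F mx,my,z",(F@MX).round(1),(F@MY).round(1),F[2].round(1),"gap",o["finger_gap"].round(4),"q6",o["q"][5].round(1))
R=o["ee_rot"]; print("toolx->M",(R[:,0]@MX).round(3),(R[:,0]@MY).round(3),"tooly->M",(R[:,1]@MX).round(3),(R[:,1]@MY).round(3), "z",R[:,2].round(3))
E
python3 st.py
```

```text
Traceback (most recent call last):
  File "st.py", line 3, in <module>
    o=get_obs(); F=o["ft_force"]; print(o["time_s"],"nib",nib(o).round(1),"F mx,my,z",(F@MX).round(1),(F@MY).round(1),F[2].round(1),"gap",o["finger_gap"].round(4),"q6",o["q"][5].round(1))
                                                                                                                                          ^^^^^^^^^^^^^^^^^^^^^
AttributeError: 'float' object has no attribute 'round'
```

```bash
sed -i 's/o\["finger_gap"\].round(4)/round(o["finger_gap"],4)/' st.py; python3 st.py
```

```text
6.75 nib [-9.9 59.8  2.7] F mx,my,z -0.5 -0.1 -0.8 gap 0.0166 q6 -26.4
toolx->M 0.006 1.0 tooly->M 1.0 -0.006 z [-0.001  0.005 -1.   ]
```

Emit:
step_arm(
  rows=[
    [[0,0,0.1,0],[0,0,0.15,0],[0,0,0.15,0],[0,0,0.15,0]],
  ],
)

```text
time_s: 7.08
tool_pos: [0.5324, 0.023, 0.1901]
ee_rot: [[-0.283, 0.959, -0.001], [0.959, 0.283, 0.005], [0.005, 0.0, -1.0]]
ft_force: [-0.8, -0.4, -1.0]
finger_gap: 0.0159
```

```bash
python3 st.py
```

```text
7.0833 nib [-9.9 59.8  1.1] F mx,my,z -0.9 -0.2 -1.0 gap 0.0159 q6 -26.4
toolx->M 0.006 1.0 tooly->M 1.0 -0.006 z [-0.001  0.005 -1.   ]
```

Emit:
step_arm(
  rows=[
    [[0,0,0.05,0],[0,0,0.1,0],[0,0,0.1,0],[0,0,0.1,0]],
  ],
)

```text
time_s: 7.42
tool_pos: [0.5324, 0.023, 0.1891]
ee_rot: [[-0.283, 0.959, -0.001], [0.959, 0.283, 0.005], [0.005, 0.0, -1.0]]
ft_force: [0.2, 0.7, -0.3]
finger_gap: 0.0164
```

```bash
python3 st.py
```

```text
7.4167 nib [-10.   59.9   0.1] F mx,my,z 0.4 0.6 -0.3 gap 0.0164 q6 -26.4
toolx->M 0.006 1.0 tooly->M 1.0 -0.006 z [-0.001  0.005 -1.   ]
```

Emit:
step_arm(
  rows=[
    [[0,0,0.05,0],[0,0,0.1,0],[0,0,0.1,0],[0,0,0.1,0]],
  ],
)

```text
time_s: 7.75
tool_pos: [0.5325, 0.023, 0.1887]
ee_rot: [[-0.283, 0.959, -0.001], [0.959, 0.283, 0.005], [0.005, 0.001, -1.0]]
ft_force: [-1.2, 0.2, 5.0]
finger_gap: 0.0165
```

```bash
python3 st.py
```

```text
7.75 nib [-9.7 59.8 -0.3] F mx,my,z -1.1 0.6 5.0 gap 0.0165 q6 -26.4
toolx->M 0.006 1.0 tooly->M 1.0 -0.006 z [-0.001  0.005 -1.   ]
```

Emit:
step_arm(
  rows=[
    [[0,0.1,0.03,0],[0,0.2,0.03,0],[0,0.3,0.03,0],[0,0.3,0.03,0]],
  ],
)

```text
time_s: 8.08
tool_pos: [0.5339, 0.0236, 0.1885]
ee_rot: [[-0.285, 0.959, -0.005], [0.959, 0.285, 0.004], [0.006, -0.004, -1.0]]
ft_force: [-3.3, -2.1, 7.3]
finger_gap: 0.0163
```

```bash
python3 st.py
```

```text
8.0833 nib [-9.  60.  -0.5] F mx,my,z -3.8 -1.0 7.3 gap 0.0163 q6 -26.3
toolx->M 0.005 1.0 tooly->M 1.0 -0.005 z [-0.005  0.004 -1.   ]
```

Emit:
step_arm(
  rows=[
    [[0,0.1,-0.04,0],[0,0.1,-0.04,0],[0,0.1,-0.04,0],[0,0.1,-0.04,0]],
  ],
)

```text
time_s: 8.42
tool_pos: [0.5344, 0.0239, 0.1887]
ee_rot: [[-0.285, 0.959, -0.007], [0.959, 0.285, 0.004], [0.006, -0.005, -1.0]]
ft_force: [-3.2, -0.6, 3.8]
finger_gap: 0.0164
```

```bash
python3 st.py
```

```text
8.4167 nib [-8.7 60.1 -0.3] F mx,my,z -3.3 0.3 3.8 gap 0.0164 q6 -26.2
toolx->M 0.004 1.0 tooly->M 1.0 -0.004 z [-0.007  0.004 -1.   ]
```

Emit:
step_arm(
  rows=[
    [[0,0,-0.2,0],[0,0,-0.2,0],[0,0,-0.2,0],[0,0,-0.2,0]],
  ],
)

```text
time_s: 8.75
tool_pos: [0.5348, 0.0239, 0.1906]
ee_rot: [[-0.285, 0.959, -0.006], [0.959, 0.285, 0.004], [0.006, -0.004, -1.0]]
ft_force: [0.3, -0.2, 0.2]
finger_gap: 0.0167
```

```bash
python3 st.py
```

```text
8.75 nib [-8.1 60.1  1.6] F mx,my,z 0.3 -0.3 0.2 gap 0.0167 q6 -26.2
toolx->M 0.005 1.0 tooly->M 1.0 -0.005 z [-0.006  0.004 -1.   ]
```

Emit:
step_arm(
  rows=[
    [[0,0.1,0,0],[0,0.2,0,0],[0,0.25,0,0],[0,0.25,0,0],[0,0.25,0,0]],
  ],
)

```text
time_s: 9.17
tool_pos: [0.5373, 0.0247, 0.1906]
ee_rot: [[-0.285, 0.959, -0.006], [0.959, 0.285, 0.004], [0.006, -0.004, -1.0]]
ft_force: [-0.4, -0.9, -0.8]
finger_gap: 0.0163
```

```bash
python3 st.py
```

```text
9.1667 nib [-5.5 60.1  1.6] F mx,my,z -0.6 -0.7 -0.8 gap 0.0163 q6 -26.1
toolx->M 0.004 1.0 tooly->M 1.0 -0.004 z [-0.006  0.004 -1.   ]
```

Emit:
step_arm(
  rows=[
    [[0,0.1,0,0],[0,0.2,0,0],[0,0.2,0,0],[0,0.2,0,0]],
  ],
)

```text
time_s: 9.5
tool_pos: [0.5393, 0.0252, 0.1906]
ee_rot: [[-0.285, 0.959, -0.005], [0.959, 0.285, 0.004], [0.006, -0.004, -1.0]]
ft_force: [-0.5, 0.1, -0.9]
finger_gap: 0.0163
```

```bash
python3 st.py
```

```text
9.5 nib [-3.4 60.   1.6] F mx,my,z -0.5 0.2 -0.9 gap 0.0163 q6 -26.0
toolx->M 0.004 1.0 tooly->M 1.0 -0.004 z [-0.005  0.004 -1.   ]
```

Emit:
step_arm(
  rows=[
    [[0,0.1,0,0],[0,0.2,0,0],[0,0.2,0,0],[0,0.2,0,0]],
  ],
)

```text
time_s: 9.83
tool_pos: [0.5411, 0.0258, 0.1905]
ee_rot: [[-0.285, 0.959, -0.006], [0.959, 0.285, 0.004], [0.006, -0.004, -1.0]]
ft_force: [-1.2, -0.9, -0.1]
finger_gap: 0.0165
```

```bash
python3 st.py
```

```text
9.8333 nib [-1.5 60.1  1.5] F mx,my,z -1.4 -0.6 -0.1 gap 0.0165 q6 -25.9
toolx->M 0.004 1.0 tooly->M 1.0 -0.004 z [-0.006  0.004 -1.   ]
```

Emit:
step_arm(
  rows=[
    [[0,0.08,0,0],[0,0.08,0,0],[0,0.08,0,0]],
  ],
)

```text
time_s: 10.08
tool_pos: [0.5415, 0.026, 0.1905]
ee_rot: [[-0.285, 0.959, -0.007], [0.959, 0.285, 0.004], [0.006, -0.005, -1.0]]
ft_force: [-1.6, -0.4, -0.6]
finger_gap: 0.0163
```

```bash
python3 st.py
```

```text
10.0833 nib [-1.4 60.2  1.5] F mx,my,z -1.7 0.1 -0.6 gap 0.0163 q6 -25.9
toolx->M 0.004 1.0 tooly->M 1.0 -0.004 z [-0.007  0.004 -1.   ]
```

Emit:
step_arm(
  rows=[
    [[0,0.04,0.1,0],[0,0.04,0.17,0],[0,0.04,0.19,0],[0,0.04,0.19,0]],
  ],
)

```text
time_s: 10.42
tool_pos: [0.5415, 0.0261, 0.1888]
ee_rot: [[-0.285, 0.958, -0.008], [0.958, 0.285, 0.004], [0.006, -0.006, -1.0]]
ft_force: [-2.2, -0.8, 4.3]
finger_gap: 0.016
```

```bash
sed -i 's/S=np.array(\[.5590,-.0305,.02\])/S=np.array([.5622,-.0295,.02])/' h.py; python3 st.py
```

```text
10.4167 nib [-4.8 60.3 -0.2] F mx,my,z -2.3 -0.1 4.3 gap 0.016 q6 -25.8
toolx->M 0.004 1.0 tooly->M 1.0 -0.004 z [-0.008  0.004 -1.   ]
```

Emit:
step_arm(
  rows=[
    [[-0.2,0.03,0.02,0],[-0.45,0.03,0.02,0],[-0.7,0.03,0.02,0],[-0.95,0.03,0.02,0],[-1.2,0.03,0.02,0]],
  ],
)

```text
time_s: 10.83
tool_pos: [0.5445, 0.0161, 0.1886]
ee_rot: [[-0.284, 0.959, -0.01], [0.959, 0.284, 0.008], [0.01, -0.007, -1.0]]
ft_force: [-2.7, 6.5, 7.0]
finger_gap: 0.0163
```

```bash
python3 st.py
```

```text
10.8333 nib [-4.9 50.6 -0.4] F mx,my,z -0.7 7.0 7.0 gap 0.0163 q6 -27.0
toolx->M 0.006 1.0 tooly->M 1.0 -0.006 z [-0.01   0.008 -1.   ]
```

Emit:
step_arm(
  rows=[
    [[0,0,-0.05,0],[-0.1,0,-0.06,0],[-0.3,0,-0.06,0]],
  ],
)

```text
time_s: 11.08
tool_pos: [0.5453, 0.0134, 0.1889]
ee_rot: [[-0.284, 0.959, -0.01], [0.959, 0.284, 0.008], [0.011, -0.007, -1.0]]
ft_force: [-1.3, 0.4, 0.5]
finger_gap: 0.0167
```

```bash
python3 st.py
python3 - <<'E'
from h import *
from rig import imaging,get_obs
f=imaging.grab_frame("scene"); np.savez("scene6.npz",**f)
cv2.imwrite("pics/scene6.png",cv2.resize(f["pixels"][200:300,270:390],None,fx=6,fy=6))
o=get_obs(); n=o["tool_pos"]+o["ee_rot"]@[0,0,.169]; print(pix(f,[n,n-o["ee_rot"]@[0,0,.1]]))
E
```

```text
11.0833 nib [-5.  47.8 -0.1] F mx,my,z -1.2 0.8 0.5 gap 0.0167 q6 -27.3
toolx->M 0.006 1.0 tooly->M 1.0 -0.006 z [-0.01   0.008 -1.   ]
[[316.07537126 269.89174668]
 [314.94270791 232.20640934]]
```

View pics/scene6.png

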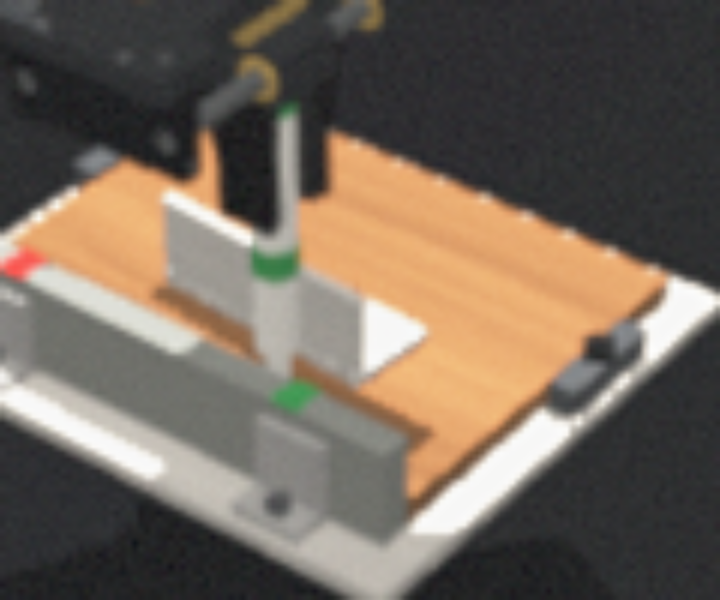

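The pen is still upright and close against the upstand, at crop (275,360), just past the green tab at (297,393). I'll continue with lighter pressure.

Emit:
step_arm(
  rows=[
    [[-0.2,0.02,0.01,0],[-0.45,0.02,0.01,0],[-0.7,0.02,0.01,0],[-0.95,0.02,0.01,0],[-1.2,0.02,0.01,0]],
  ],
)

```text
time_s: 11.55
tool_pos: [0.549, 0.0015, 0.1887]
ee_rot: [[-0.283, 0.959, -0.01], [0.959, 0.283, 0.008], [0.011, -0.007, -1.0]]
ft_force: [-3.8, 3.2, 2.8]
finger_gap: 0.0159
```

```bash
python3 st.py
```

```text
11.55 nib [-5.  35.3 -0.3] F mx,my,z -2.7 4.2 2.8 gap 0.0159 q6 -28.4
toolx->M 0.006 1.0 tooly->M 1.0 -0.006 z [-0.01   0.008 -1.   ]
```

Emit:
step_arm(
  rows=[
    [[-0.2,0,-0.01,0],[-0.45,0,-0.01,0],[-0.7,0,-0.01,0],[-0.95,0,-0.01,0],[-1.2,0,-0.01,0]],
  ],
)

```text
time_s: 11.97
tool_pos: [0.5525, -0.0103, 0.1888]
ee_rot: [[-0.283, 0.959, -0.01], [0.959, 0.283, 0.009], [0.011, -0.007, -1.0]]
ft_force: [-2.4, 2.5, 2.6]
finger_gap: 0.0167
```

```bash
python3 st.py
```

```text
11.9667 nib [-5.  23.1 -0.2] F mx,my,z -1.6 3.0 2.6 gap 0.0167 q6 -29.6
toolx->M 0.006 1.0 tooly->M 1.0 -0.006 z [-0.01   0.009 -1.   ]
```

Emit:
step_arm(
  rows=[
    [[-0.2,0.01,0,0],[-0.45,0.01,0,0],[-0.7,0.01,0,0],[-0.95,0.01,0,0],[-1.2,0.01,0,0]],
  ],
)

```text
time_s: 12.38
tool_pos: [0.556, -0.0218, 0.1887]
ee_rot: [[-0.283, 0.959, -0.01], [0.959, 0.283, 0.009], [0.012, -0.007, -1.0]]
ft_force: [-2.4, 4.6, 5.1]
finger_gap: 0.0163
```

```bash
python3 st.py
```

```text
12.3833 nib [-5.  11.1 -0.3] F mx,my,z -0.9 5.1 5.1 gap 0.0163 q6 -30.6
toolx->M 0.006 1.0 tooly->M 1.0 -0.006 z [-0.01   0.009 -1.   ]
```

Emit:
step_arm(
  rows=[
    [[-0.2,0.01,-0.03,0],[-0.45,0.01,-0.03,0],[-0.7,0.01,-0.03,0],[-0.95,0.01,-0.03,0],[-1.2,0.01,-0.03,0]],
  ],
)

```text
time_s: 12.8
tool_pos: [0.5595, -0.0336, 0.1888]
ee_rot: [[-0.283, 0.959, -0.01], [0.959, 0.283, 0.009], [0.011, -0.007, -1.0]]
ft_force: [-2.8, 2.7, 2.8]
finger_gap: 0.0162
```

```bash
python3 st.py
```

```text
12.8 nib [-5.  -1.2 -0.2] F mx,my,z -1.9 3.4 2.8 gap 0.0162 q6 -31.7
toolx->M 0.006 1.0 tooly->M 1.0 -0.006 z [-0.01   0.009 -1.   ]
```

Emit:
step_arm(
  rows=[
    [[-0.2,0.01,-0.01,0],[-0.45,0.01,-0.01,0],[-0.7,0.01,-0.01,0],[-0.95,0.01,-0.01,0],[-1.2,0.01,-0.01,0]],
  ],
)

```text
time_s: 13.22
tool_pos: [0.563, -0.0453, 0.1888]
ee_rot: [[-0.283, 0.959, -0.01], [0.959, 0.283, 0.009], [0.012, -0.007, -1.0]]
ft_force: [-2.4, 2.5, 2.9]
finger_gap: 0.0163
```

```bash
python3 st.py
```

```text
13.2167 nib [ -5.  -13.4  -0.2] F mx,my,z -1.6 3.1 2.9 gap 0.0163 q6 -32.8
toolx->M 0.006 1.0 tooly->M 1.0 -0.006 z [-0.01   0.009 -1.   ]
```

Emit:
step_arm(
  rows=[
    [[-0.2,0.01,-0.01,0],[-0.45,0.01,-0.01,0],[-0.7,0.01,-0.01,0],[-0.95,0.01,-0.01,0],[-1.2,0.01,-0.01,0]],
  ],
)

```text
time_s: 13.63
tool_pos: [0.5666, -0.0569, 0.1888]
ee_rot: [[-0.283, 0.959, -0.011], [0.959, 0.283, 0.009], [0.012, -0.007, -1.0]]
ft_force: [-2.6, 2.2, 3.4]
finger_gap: 0.0167
```

```bash
python3 st.py
```

```text
13.6333 nib [ -5.  -25.5  -0.2] F mx,my,z -1.9 2.8 3.4 gap 0.0167 q6 -33.8
toolx->M 0.007 1.0 tooly->M 1.0 -0.006 z [-0.011  0.009 -1.   ]
```

Emit:
step_arm(
  rows=[
    [[-0.2,0.01,-0.01,0],[-0.45,0.01,-0.01,0],[-0.7,0.01,-0.01,0],[-0.95,0.01,-0.01,0],[-1.2,0.01,-0.01,0]],
  ],
)

```text
time_s: 14.05
tool_pos: [0.5701, -0.0685, 0.1888]
ee_rot: [[-0.283, 0.959, -0.011], [0.959, 0.283, 0.01], [0.012, -0.008, -1.0]]
ft_force: [-2.8, 2.9, 2.8]
finger_gap: 0.0163
```

```bash
python3 st.py
```

```text
14.05 nib [ -5.  -37.6  -0.2] F mx,my,z -1.8 3.6 2.8 gap 0.0163 q6 -34.8
toolx->M 0.007 1.0 tooly->M 1.0 -0.007 z [-0.011  0.01  -1.   ]
```

Emit:
step_arm(
  rows=[
    [[-0.2,0.01,-0.01,0],[-0.45,0.01,-0.01,0],[-0.7,0.01,-0.01,0],[-0.95,0.01,-0.01,0],[-1.2,0.01,-0.01,0]],
  ],
)

```text
time_s: 14.47
tool_pos: [0.5736, -0.0802, 0.1888]
ee_rot: [[-0.283, 0.959, -0.011], [0.959, 0.283, 0.01], [0.012, -0.008, -1.0]]
ft_force: [-3.2, 2.8, 4.2]
finger_gap: 0.0164
```

```bash
python3 st.py
```

```text
14.4667 nib [ -5.  -49.7  -0.2] F mx,my,z -2.3 3.6 4.2 gap 0.0164 q6 -35.8
toolx->M 0.007 1.0 tooly->M 1.0 -0.007 z [-0.011  0.01  -1.   ]
```

Emit:
step_arm(
  rows=[
    [[-0.2,0.01,-0.01,0],[-0.45,0.01,-0.01,0],[-0.7,0.01,-0.01,0],[-0.95,0.01,-0.01,0],[-1.2,0.01,-0.01,0],[-1.3,0.01,-0.01,0],[-1.3,0.01,-0.01,0]],
  ],
)

```text
time_s: 15.05
tool_pos: [0.5775, -0.0929, 0.1887]
ee_rot: [[-0.282, 0.959, -0.011], [0.959, 0.282, 0.01], [0.012, -0.008, -1.0]]
ft_force: [-2.9, 2.7, 2.6]
finger_gap: 0.0165
```

```bash
python3 st.py
python3 - <<'E'
from h import *
from rig import imaging,get_obs
f=imaging.grab_frame("scene"); np.savez("scene7.npz",**f)
cv2.imwrite("pics/scene7.png",cv2.resize(f["pixels"][180:290,230:360],None,fx=5,fy=5))
o=get_obs(); n=o["tool_pos"]+o["ee_rot"]@[0,0,.169]; print(pix(f,[n,n-o["ee_rot"]@[0,0,.05]]))
E
```

```text
15.05 nib [ -5.  -63.   -0.3] F mx,my,z -2.0 3.5 2.6 gap 0.0165 q6 -36.8
toolx->M 0.007 1.0 tooly->M 1.0 -0.007 z [-0.011  0.01  -1.   ]
[[278.38740084 251.44178327]
 [276.90579687 233.51495662]]
```

View pics/scene7.png

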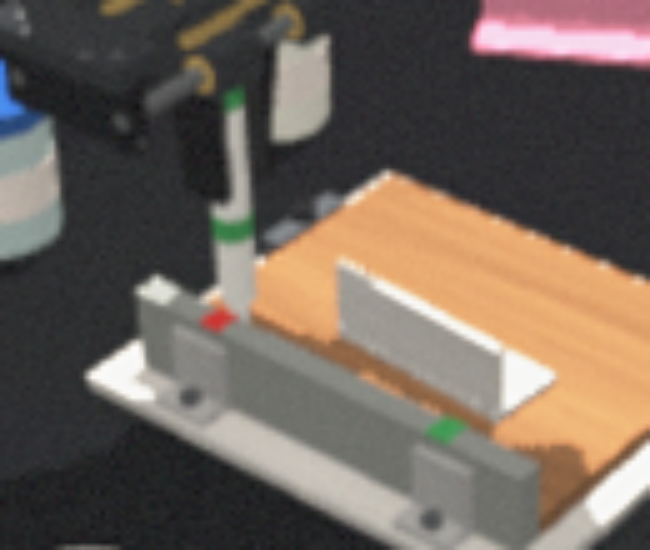

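The nib is at the red tab: pen at crop (240,310) right behind the tab at (218,320). Lifting off and returning to the stand.

Emit:
step_arm(
  rows=[
    [[0,-0.2,-0.2,0],[0,-0.4,-0.8,0],[0,-0.5,-2.5,0],[0,-0.5,-5,0],[0,-0.5,-7.5,0],[0,-0.5,-9.8,0],[0,-0.5,-9.8,0]],
  ],
)

```text
time_s: 15.68
tool_pos: [0.5771, -0.097, 0.2924]
ee_rot: [[-0.283, 0.959, 0.002], [0.959, 0.283, 0.003], [0.003, 0.003, -1.0]]
ft_force: [1.0, -0.2, -0.3]
finger_gap: 0.0162
```

```bash
python3 st.py; python3 -c "
from h import *
print(mv((.4389,.2833,.286),106.8))"
```

```text
15.6833 nib [ -4.7 -68.4 103.4] F mx,my,z 1.0 -0.5 -0.3 gap 0.0162 q6 -37.1
toolx->M 0.007 1.0 tooly->M 1.0 -0.007 z [ 0.002  0.003 -1.   ]
(array([40.38, -2.5 ,  0.74]), np.float64(-0.37))
```

Emit:
step_arm(
  rows=[
    [[3,-0.2,0,0],[7,-0.4,0,0],[11,-0.7,0,0],[15,-0.9,0,0],[19,-1.2,0,0],[23,-1.4,0,0],[27,-1.7,0.2,0],[31,-1.9,0.4,0],[35,-2.2,0.6,0],[38,-2.4,0.7,0]],
  ],
)

```text
time_s: 16.52
tool_pos: [0.4457, 0.263, 0.286]
ee_rot: [[-0.284, 0.959, 0.004], [0.959, 0.284, 0.004], [0.003, 0.005, -1.0]]
ft_force: [0.9, -0.1, -0.3]
finger_gap: 0.0162
```

```bash
python3 st.py; python3 -c "
from h import *
print(mv((.4389,.2833,.281),106.8))"
```

```text
16.5167 nib [-26.2 314.1  97. ] F mx,my,z 0.9 -0.3 -0.3 gap 0.0162 q6 1.5
toolx->M 0.005 1.0 tooly->M 1.0 -0.005 z [ 0.004  0.004 -1.   ]
(array([ 2.14, -0.07,  0.51]), np.float64(-0.3))
```

Emit:
step_arm(
  rows=[
    [[1.1,0,0.2,0],[2.1,-0.1,0.5,0],[2.1,-0.1,0.5,0],[2.1,-0.1,0.5,0],[2.1,-0.1,0.5,0]],
  ],
)

```text
time_s: 16.93
tool_pos: [0.4395, 0.2819, 0.281]
ee_rot: [[-0.283, 0.959, 0.005], [0.959, 0.283, 0.003], [0.002, 0.005, -1.0]]
ft_force: [0.5, -0.0, -0.5]
finger_gap: 0.0162
```

```bash
python3 st.py
python3 - <<'E'
from h import *
from rig import imaging,get_obs
o=get_obs(); print(o["tool_pos"])
f=imaging.grab_frame("scene"); np.savez("scene8.npz",**f)
cv2.imwrite("pics/scene8.png",cv2.resize(f["pixels"][220:360,400:500],None,fx=4,fy=4))
n=o["tool_pos"]+o["ee_rot"]@[0,0,.169]; print(pix(f,[n]),mv((.4389,.2833,.276)))
E
```

```text
16.9333 nib [-26.5 333.9  92. ] F mx,my,z 0.4 -0.2 -0.5 gap 0.0162 q6 3.9
toolx->M 0.006 1.0 tooly->M 1.0 -0.006 z [ 0.005  0.003 -1.   ]
[0.43952068 0.28194152 0.28100248]
[[445.88864295 284.99773187]] (array([ 0.16, -0.03,  0.51]), 0)
```

View pics/scene8.png

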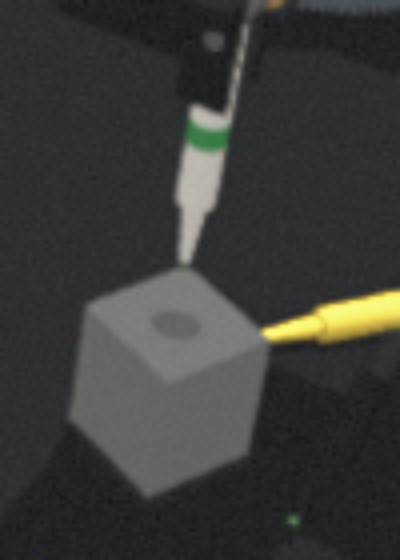

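The nib is just above the stand, at crop (185,265), with the well at (177,325). It needs a correction of about 2 mm before going down.

Emit:
step_arm(
  rows=[
    [[0.19,-0.08,0,0],[0.19,-0.08,0.5,0],[0.19,-0.08,1,0],[0.19,-0.08,1.5,0],[0.19,-0.08,2,0],[0.19,-0.08,2.5,0],[0.19,-0.08,2.5,0]],
  ],
)

```text
time_s: 17.57
tool_pos: [0.4378, 0.2832, 0.2547]
ee_rot: [[-0.282, 0.959, 0.002], [0.959, 0.282, 0.003], [0.002, 0.003, -1.0]]
ft_force: [-0.6, -0.8, -0.8]
finger_gap: 0.0165
```

```bash
python3 st.py
python3 - <<'E'
from h import *
from rig import imaging,get_obs
o=get_obs(); print(o["tool_pos"], (o["tool_pos"]+o["ee_rot"]@[0,0,.169]).round(4))
E
```

```text
17.5667 nib [-28.3 335.6  65.7] F mx,my,z -0.8 -0.6 -0.8 gap 0.0165 q6 4.1
toolx->M 0.007 1.0 tooly->M 1.0 -0.007 z [ 0.002  0.003 -1.   ]
[0.43777567 0.28317105 0.2547106 ] [0.4381 0.2836 0.0857]
```

Emit:
step_arm(
  rows=[
    [[0.02,0.08,0.3,0],[0.02,0.08,0.8,0],[0.02,0.08,1.3,0],[0.02,0.08,1.8,0],[0.02,0.08,2.3,0],[0.02,0.08,2.8,0],[0.02,0.08,3,0]],
  ],
)

```text
time_s: 18.15
tool_pos: [0.4382, 0.2835, 0.2238]
ee_rot: [[-0.283, 0.959, 0.001], [0.959, 0.283, 0.002], [0.002, 0.001, -1.0]]
ft_force: [0.1, -0.1, -0.6]
finger_gap: 0.0166
```

```bash
python3 st.py
python3 - <<'E'
from h import *
from rig import imaging,get_obs
o=get_obs(); print(o["tool_pos"], (o["tool_pos"]+o["ee_rot"]@[0,0,.169]).round(4))
E
```

```text
18.15 nib [-28.1 335.8  34.8] F mx,my,z 0.0 -0.1 -0.6 gap 0.0166 q6 4.1
toolx->M 0.007 1.0 tooly->M 1.0 -0.007 z [ 0.001  0.002 -1.   ]
[0.43816378 0.28352097 0.2237879 ] [0.4383 0.2839 0.0548]
```

No contact so far. The step for the nose is at 45 mm, so I'll continue carefully.

Emit:
step_arm(
  rows=[
    [[0,0.06,0.4,0],[0,0.06,0.8,0],[0,0.06,1.2,0],[0,0.06,1.6,0],[0,0.06,2,0],[0,0.06,2,0]],
  ],
)

```text
time_s: 18.65
tool_pos: [0.4389, 0.2838, 0.2031]
ee_rot: [[-0.282, 0.959, 0.001], [0.959, 0.282, 0.002], [0.002, 0.001, -1.0]]
ft_force: [0.6, -0.1, -0.4]
finger_gap: 0.0165
```

```bash
python3 st.py
```

```text
18.65 nib [-27.3 335.8  14.1] F mx,my,z 0.5 -0.2 -0.4 gap 0.0165 q6 4.1
toolx->M 0.007 1.0 tooly->M 1.0 -0.007 z [ 0.001  0.002 -1.   ]
```

Emit:
step_arm(
  rows=[
    [[0,0,0.4,0],[0,0,0.8,0],[0,0,1.2,0],[0,0,1.6,0],[0,0,2,0],[0,0,2.4,0],[0,0,2.6,0],[0,0,2.6,0]],
  ],
)

```text
time_s: 19.32
tool_pos: [0.4394, 0.2839, 0.1767]
ee_rot: [[-0.282, 0.959, 0.001], [0.959, 0.282, 0.002], [0.002, 0.002, -1.0]]
ft_force: [1.2, 0.6, -1.6]
finger_gap: 0.0165
```

```bash
python3 st.py
```

```text
19.3167 nib [-26.7 335.9 -12.3] F mx,my,z 1.3 0.2 -1.6 gap 0.0165 q6 4.1
toolx->M 0.007 1.0 tooly->M 1.0 -0.007 z [ 0.001  0.002 -1.   ]
```

Emit:
step_arm(
  rows=[
    [[0,0,0.05,0],[0,0,0.05,0],[0,0,0.05,0],[0,0,0.05,0],[0,0,0.05,0],[0,0,0.05,0],[0,0,0.05,0],[0,0,0.05,0]],
  ],
  hand=0,
)

```text
time_s: 19.98
tool_pos: [0.4393, 0.2839, 0.1763]
ee_rot: [[-0.282, 0.959, 0.001], [0.959, 0.282, 0.002], [0.002, 0.002, -1.0]]
ft_force: [0.3, 0.3, 0.7]
finger_gap: 0.0427
```

Emit:
step_arm(
  rows=[
    [[0,0,-0.5,0],[0,0,-1.5,0],[0,0,-3,0],[0,0,-5,0],[0,0,-7,0],[0,0,-9,0],[0,0,-11,0],[0,0,-11,0]],
  ],
)

```text
time_s: 20.65
tool_pos: [0.4411, 0.2845, 0.2911]
ee_rot: [[-0.283, 0.959, 0.01], [0.959, 0.282, 0.006], [0.003, 0.012, -1.0]]
ft_force: [0.8, 0.5, 0.8]
finger_gap: 0.0436
```

```bash
python3 st.py
python3 - <<'E'
from h import *
from rig import imaging,get_obs
f=imaging.grab_frame("scene"); np.savez("scene9.npz",**f)
cv2.imwrite("pics/scene9.png",cv2.resize(f["pixels"][220:360,400:500],None,fx=4,fy=4))
print(mv((.45,.05,.29),16.8),mv((.45,.05,.29),-163.2))
E
```

```text
20.65 nib [-23.2 336.1 102.1] F mx,my,z 0.9 0.2 0.8 gap 0.0436 q6 4.1
toolx->M 0.007 1.0 tooly->M 1.0 -0.007 z [ 0.01   0.006 -1.   ]
(array([-22.74,  -5.68,  -0.18]), np.float64(89.61)) (array([-22.74,  -5.68,  -0.18]), np.float64(-90.39))
```

View pics/scene9.png

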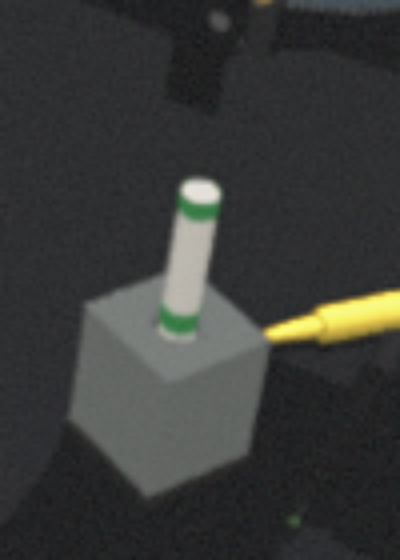

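The pen is home: butt at crop (201,192), the same place as before the grasp, and it stands upright. Next is the angle.

```bash
cat >> h.py <<'E'
def tcp_to(x,y,z,yaw=16.8):
    t=S+MX*x/1000+MY*y/1000; t[2]=z/1000; return mv(t,yaw)
def tcpm(o):
    d=o["tool_pos"]-S; return np.array([d@MX*1000,d@MY*1000,o["tool_pos"][2]*1000]).round(1)
E
python3 -c "
from h import *
print(tcp_to(-65,7,220))"
```

```text
(array([-32.89,  -3.73,   6.81]), np.float64(89.61))
```

Emit:
step_arm(
  rows=[
    [[-3.5,-0.4,0,6],[-7,-0.8,0,12.5],[-10.5,-1.2,0,19],[-14,-1.6,0,25.5],[-17.5,-2,1,32],[-21,-2.4,2,38.5],[-24.5,-2.8,3,45],[-28,-3.2,4,51.5],[-31,-3.5,5,58],[-32.9,-3.7,6,64.5]],
  ],
)

```text
time_s: 21.53
tool_pos: [0.4984, -0.0445, 0.2271]
ee_rot: [[0.749, 0.662, 0.007], [0.662, -0.749, 0.004], [0.008, 0.002, -1.0]]
ft_force: [-0.1, -0.3, 0.2]
finger_gap: 0.0434
```

```bash
python3 -c "
from h import *
from rig import get_obs
print(get_obs()['q'].round(1),get_obs()['ee_rot'][:,2]);print(tcp_to(-65,7,180))"
```

```text
[-18.1  26.2 103.8   0.5  49.7  30.2] [ 0.00724404  0.00405543 -0.99996554]
(array([ 0.12, -0.26,  4.71]), np.float64(24.65))
```

Emit:
step_arm(
  rows=[
    [[0,-0.1,1,6.5],[0.1,-0.2,2,13],[0.1,-0.3,3,19.5],[0.1,-0.3,4.2,24.6],[0.1,-0.3,4.7,24.6],[0.1,-0.3,4.7,24.6]],
  ],
)

```text
time_s: 22.03
tool_pos: [0.4963, -0.0411, 0.1786]
ee_rot: [[0.956, 0.292, 0.003], [0.292, -0.956, 0.005], [0.005, -0.004, -1.0]]
ft_force: [-1.2, 0.5, -0.2]
finger_gap: 0.0433
```

Run:
```python
from h import *
from rig import imaging,get_obs
o=get_obs(); print(tcpm(o),o["ee_rot"].round(3).tolist(),o["ft_force"])
f=imaging.grab_frame("scene"); np.savez("scene10.npz",**f)
cv2.imwrite("pics/scene10.png",cv2.resize(f["pixels"][180:300,240:400],None,fx=5,fy=5))
tip=o["tool_pos"]+o["ee_rot"]@[0,0,.07]; print((pix(f,[tip,tip+o["ee_rot"]@[.0095,.022,0],tip+o["ee_rot"]@[.0095,-.022,0]])-[240,180])*5)
f=imaging.grab_frame("top"); cv2.imwrite("pics/top10.png",cv2.resize(f["pixels"][180:280,270:390],None,fx=5,fy=5))
print(tcp_to(-65,7,120))
```

```text
[-66.4   7.9 178.6] [[0.956, 0.292, 0.003], [0.292, -0.956, 0.005], [0.005, -0.004, -1.0]] [-1.21500442  0.51949811 -0.19323792]
[[395.13663536 188.53144085]
 [342.61219136 181.4543997 ]
 [421.68245761 214.68861419]]
(array([0.01, 0.06, 5.99]), np.float64(0.16))
```

View pics/scene10.png

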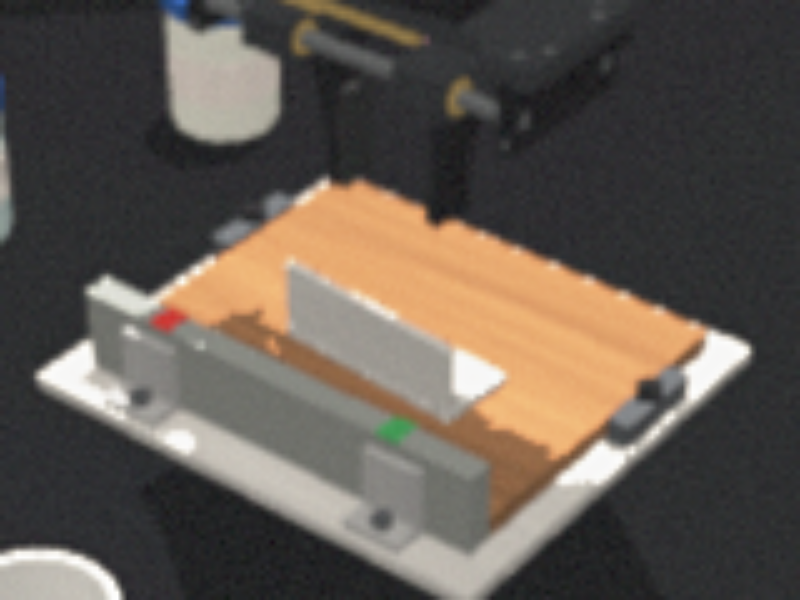

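View pics/top10.png

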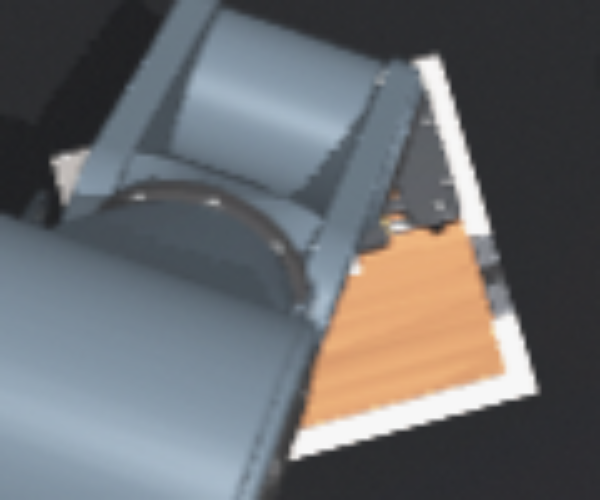

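Run:
```python
from h import *
s=load("scene10.npz")
def m(u,v,z):
    P=onz(s,240+u/5-.2,180+v/5-1.8,z); d=P-S; return (d@MX*1000).round(1),(d@MY*1000).round(1)
for nm,u,v,z in(("legTopL",290,262,.06),("legTopR",453,350,.06),("heelR",445,420,.02),("footR front",505,378,.025),("green",397,430,.05),("red",170,320,.05)): print(nm,m(u,v,z))
```

```text
legTopL (np.float64(-52.5), np.float64(-43.2))
legTopR (np.float64(-44.1), np.float64(56.5))
heelR (np.float64(-43.4), np.float64(52.8))
footR front (np.float64(-79.3), np.float64(59.5))
green (np.float64(5.0), np.float64(64.1))
red (np.float64(4.7), np.float64(-66.0))
```

The fingers are over the foot side of the angle: leg top runs from crop (290,262) to (453,350), fingertips at about (440,215). The heel is about 46 mm in front of the upstand, centred at y +6.5 mm, which fits the task text. Lowering onto the foot side.

Emit:
step_arm(
  rows=[
    [[0,0,2,0],[0,0,4,0],[0,0,6,0],[0,0,7,0],[0,0,7.6,0],[0,0,7.9,0],[0,0,7.9,0],[0,0,7.9,0]],
  ],
)

```text
time_s: 22.8
tool_pos: [0.4983, -0.0411, 0.1015]
ee_rot: [[0.956, 0.292, 0.008], [0.292, -0.956, 0.004], [0.008, -0.001, -1.0]]
ft_force: [0.1, 0.2, -0.1]
finger_gap: 0.0435
```

```bash
cat > st2.py <<'E'
from h import *
from rig import get_obs
o=get_obs(); F=o["ft_force"]; print(round(o["time_s"],2),"tcp",tcpm(o),"F",(F@MX).round(1),(F@MY).round(1),F[2].round(1),"z",o["ee_rot"][:,2].round(3),"yaw",np.degrees(np.arctan2(o["ee_rot"][1,0],o["ee_rot"][0,0])).round(2))
E
python3 st2.py
python3 - <<'E'
from h import *
from rig import imaging,get_obs
f=imaging.grab_frame("scene"); np.savez("scene11.npz",**f)
cv2.imwrite("pics/scene11.png",cv2.resize(f["pixels"][190:290,260:380],None,fx=6,fy=6))
E
```

```text
22.8 tcp [-64.5   7.4 101.5] F 0.2 0.1 -0.1 z [ 0.008  0.004 -1.   ] yaw 16.98
```

View pics/scene11.png

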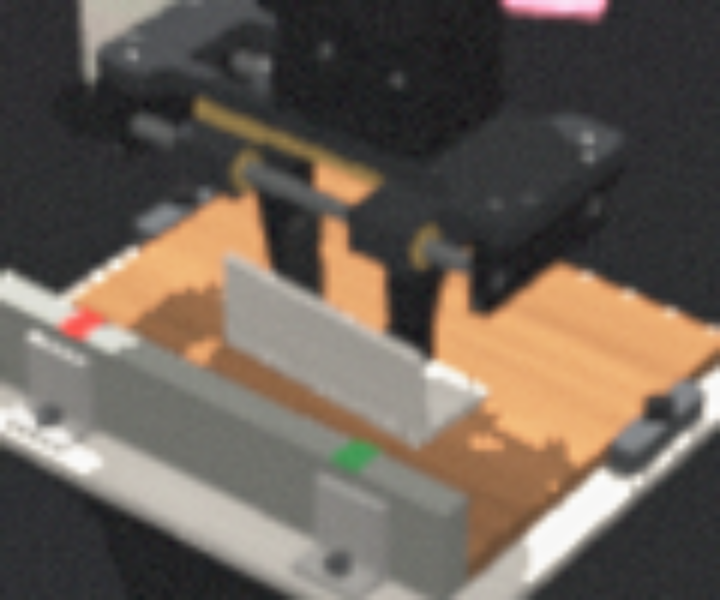

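Both fingers stand behind the leg, over the foot, at crop x 290 and 412; the leg runs from 228 to 430. Now lowering slightly, then sliding forward.

Emit:
step_arm(
  rows=[
    [[0,0,0.2,0],[0,0,0.35,0],[0.3,0,0.35,0],[0.6,0,0.35,0],[0.9,0,0.35,0],[1.2,0,0.35,0],[1.5,0,0.35,0],[1.8,0,0.35,0]],
  ],
)

```text
time_s: 23.52
tool_pos: [0.5159, -0.0357, 0.0983]
ee_rot: [[0.956, 0.292, 0.008], [0.292, -0.956, 0.004], [0.009, -0.001, -1.0]]
ft_force: [-1.0, -0.5, -0.4]
finger_gap: 0.0433
```

```bash
python3 st2.py
python3 - <<'E'
from h import *
from rig import imaging,get_obs
f=imaging.grab_frame("scene"); np.savez("scene12.npz",**f)
cv2.imwrite("pics/scene12.png",cv2.resize(f["pixels"][190:290,260:380],None,fx=6,fy=6))
E
```

```text
23.52 tcp [-46.1   7.4  98.3] F -1.0 -0.2 -0.4 z [ 0.008  0.004 -1.   ] yaw 16.98
```

View pics/scene12.png

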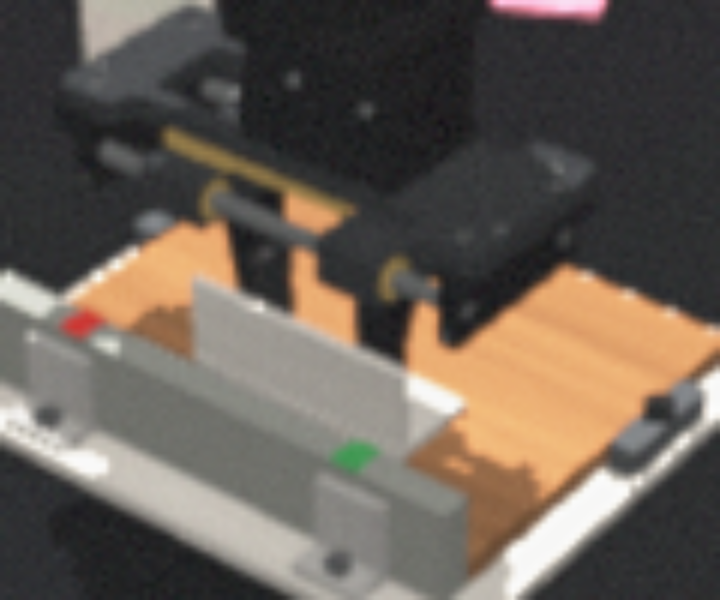

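The angle is sliding forward and has swung nearly parallel to the upstand; its leg top now runs from crop (195,280) to (405,390). Continuing.

Emit:
step_arm(
  rows=[
    [[0.3,0,0,0],[0.6,0,0,0],[0.9,0,0,0],[1.2,0,0,0],[1.5,0,0,0],[1.8,0,0,0],[2.1,0,0,0],[2.4,0,0,0],[2.7,0,0,0],[2.8,0,0,0]],
  ],
)

```text
time_s: 24.4
tool_pos: [0.5435, -0.0275, 0.0986]
ee_rot: [[0.956, 0.292, 0.008], [0.292, -0.956, 0.003], [0.009, -0.001, -1.0]]
ft_force: [-3.6, -2.3, 1.9]
finger_gap: 0.0436
```

```bash
python3 st2.py
```

```text
24.4 tcp [-17.4   7.3  98.6] F -4.1 -1.2 1.9 z [ 0.008  0.003 -1.   ] yaw 17.0
```

Emit:
step_arm(
  rows=[
    [[0.1,0,0,0],[0.2,0,0,0],[0.3,0,0,0],[0.3,0,0,0]],
  ],
)

```text
time_s: 24.73
tool_pos: [0.5439, -0.0274, 0.0987]
ee_rot: [[0.956, 0.293, 0.002], [0.293, -0.956, 0.003], [0.003, -0.002, -1.0]]
ft_force: [-7.6, -6.8, 5.8]
finger_gap: 0.0433
```

```bash
python3 st2.py
python3 - <<'E'
from h import *
from rig import imaging,get_obs
f=imaging.grab_frame("scene"); np.savez("scene13.npz",**f)
cv2.imwrite("pics/scene13.png",cv2.resize(f["pixels"][190:290,260:380],None,fx=6,fy=6))
E
```

```text
24.73 tcp [-16.9   7.3  98.7] F -9.2 -4.3 5.8 z [ 0.002  0.003 -1.   ] yaw 17.01
```

View pics/scene13.png

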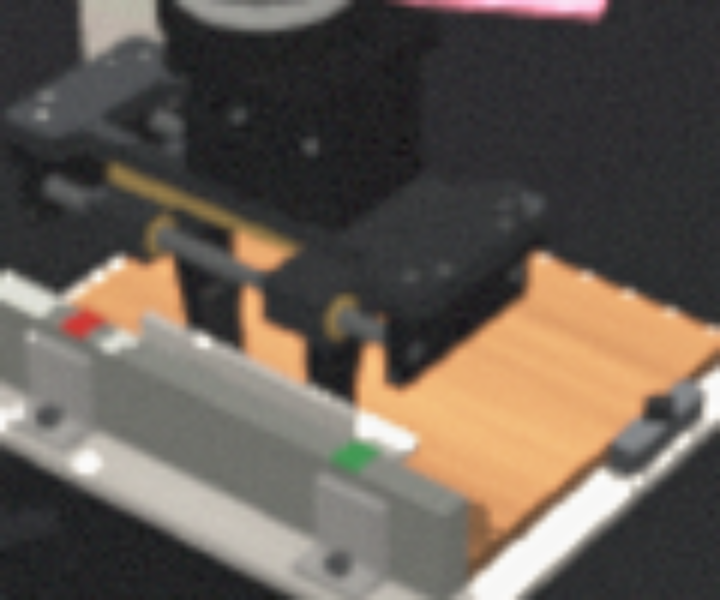

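The angle's leg is now flush along the upstand, from crop (145,325) to (355,430), with both fingers behind it. Adding the downward part of the push.

Emit:
step_arm(
  rows=[
    [[0.2,0,0.1,0],[0.2,0,0.2,0],[0.2,0,0.2,0],[0.2,0,0.2,0],[0.2,0,0.2,0]],
  ],
)

```text
time_s: 25.2
tool_pos: [0.5439, -0.027, 0.0967]
ee_rot: [[0.956, 0.292, -0.002], [0.292, -0.956, 0.003], [-0.001, -0.003, -1.0]]
ft_force: [-5.6, -3.1, 3.8]
finger_gap: 0.0433
```

```bash
python3 st2.py
```

```text
25.2 tcp [-16.8   7.7  96.7] F -6.2 -1.4 3.8 z [-0.002  0.003 -1.   ] yaw 17.0
```

Emit:
step_arm(
  rows=[
    [[0.15,0,0.1,0],[0.15,0,0.2,0],[0.15,0,0.25,0],[0.15,0,0.25,0],[0.15,0,0.25,0]],
  ],
)

```text
time_s: 25.62
tool_pos: [0.544, -0.0266, 0.0952]
ee_rot: [[0.956, 0.292, -0.005], [0.292, -0.956, 0.003], [-0.003, -0.004, -1.0]]
ft_force: [-6.3, -3.0, 10.6]
finger_gap: 0.0436
```

```bash
python3 st2.py
```

```text
25.62 tcp [-16.6   8.   95.2] F -6.9 -1.1 10.6 z [-0.005  0.003 -1.   ] yaw 17.0
```

Emit:
step_arm(
  rows=[
    [[0.25,0,0.08,0],[0.25,0,0.08,0],[0.25,0,0.08,0],[0.25,0,0.08,0],[0.25,0,0.08,0],[0.25,0,0.08,0]],
  ],
)

```text
time_s: 26.12
tool_pos: [0.5443, -0.0266, 0.0952]
ee_rot: [[0.956, 0.292, -0.009], [0.292, -0.956, 0.003], [-0.008, -0.005, -1.0]]
ft_force: [-8.6, -5.1, 10.7]
finger_gap: 0.0436
```

```bash
python3 st2.py
python3 - <<'E'
from h import *
from rig import imaging,get_obs
f=imaging.grab_frame("scene"); np.savez("scene14.npz",**f)
cv2.imwrite("pics/scene14.png",cv2.resize(f["pixels"][200:300,250:370],None,fx=6,fy=6))
cv2.imwrite("pics/scene14f.png",f["pixels"])
E
python3 st2.py
```

```text
26.12 tcp [-16.3   8.   95.2] F -9.7 -2.3 10.7 z [-0.009  0.003 -1.   ] yaw 16.99
26.17 tcp [-16.3   8.   95.2] F -10.1 -2.1 10.9 z [-0.009  0.003 -1.   ] yaw 16.99
```

View pics/scene14.png

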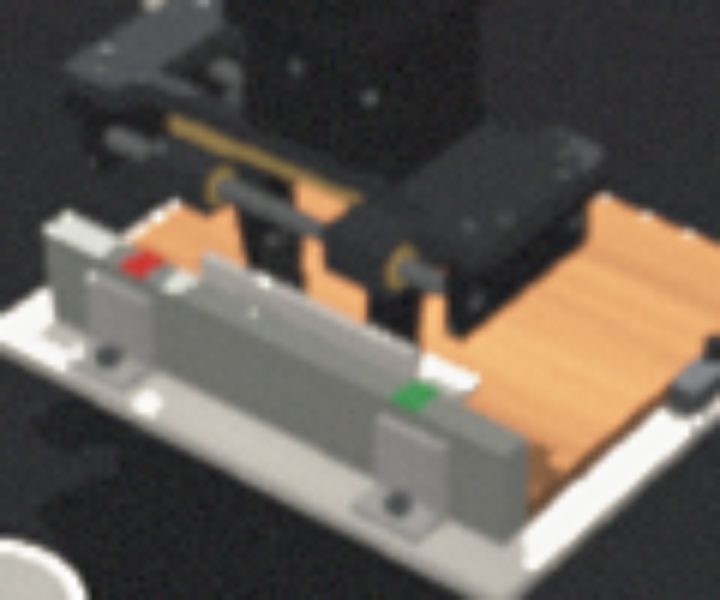

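View pics/scene14f.png

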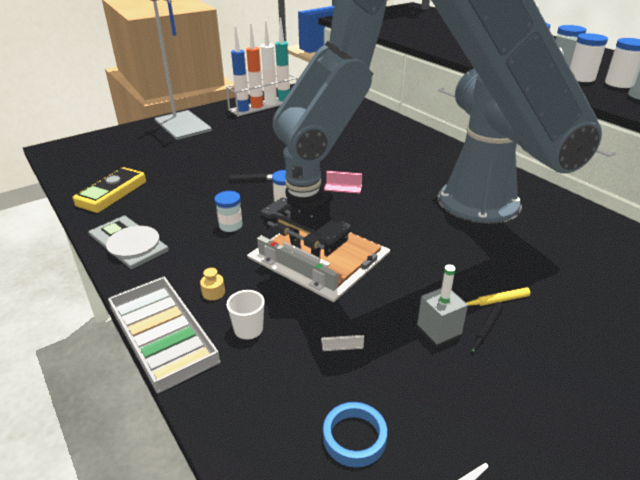

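Run:
```python
from h import *
s=load("scene14.npz")
def m(u,v,z):
    P=onz(s,250+u/6-.2,200+v/6-1.8,z); d=P-S; return (d@MX*1000).round(1),(d@MY*1000).round(1)
for nm,u,v,z in(("legTopL",203,256,.06),("legTopR",418,362,.06),("green",415,395,.05),("red",143,265,.05),("foot corner R",478,381,.025)): print(nm,m(u,v,z))
C=cloud(s); 
# yaw via leg top: brightness profile not needed; depth points on leg top (z 54..62) near the corner
P=(C-S); X=P@MX*1000;Y=P@MY*1000;Z=C[...,2]*1000
k=(Z>52)&(Z<62)&(abs(X)<15)&(abs(Y)<70); print(k.sum())
if k.sum()>10:
    print(np.polyfit(Y[k],X[k],1),Y[k].min(),Y[k].max())
```

```text
legTopL (np.float64(-2.5), np.float64(-42.3))
legTopR (np.float64(-0.6), np.float64(60.4))
green (np.float64(4.9), np.float64(63.3))
red (np.float64(5.4), np.float64(-65.9))
foot corner R (np.float64(-40.7), np.float64(56.8))
157
[ 1.30314859e-03 -2.24235388e+00] -41.34402282539525 58.575228466460125
```

Fit checks: the angle's centre is at y ≈ +8.5 mm and its leg is parallel to the upstand. It is held with about 10 N into the upstand and 11 N down. Handing in.

Run:
```python
from rig import robot
print(robot.close_job())
```

```text
the job is handed in; nothing more can be done
None
```

The seam is primed, the pen is back in its stand, and the job was handed in at about 26 s with the angle held pressed in the corner. No verdict was reported.

- **Priming:** I drew the pen from the green tab (nib y about +60 mm) to the red one (−63 mm) at about 3 cm/s. At every force check along the stroke the nib was against the upstand and, with one exception, clearly pressed on the board. The board force was mostly 2.5–5 N, with one 7 N peak near the start. The exception was 0.5 N, about the level of the sensor noise, when I eased off after that peak.
- **Pen:** Afterwards the pen's butt showed in the same image position as before the grasp, and it stood upright and released.
- **Angle:** I slid it forward with the two spread fingers behind its leg, then pressed it diagonally. The last reading was about 10 N into the upstand and 11 N down. The leg looked flush, and the depth fit gave a skew of about 0.001 rad. Corner points picked by hand gave about 0.02 rad, still under the 0.04 limit. Its middle is about 8 mm from the seam's middle.

**Disagreements:**
- The two cameras differed by about 5 mm across the seam, and touching the upstand showed my first estimate was about 3 mm off, so I corrected it.
- The scene camera also reads about 2 px low.
- The split of force between upstand and board was judged only from the total wrist force.

**Other things on the bench:** The free-standing yellow pen look-alike fell over early on without being knowingly touched, and the black one also appears to be lying down in the last picture. The named bystanders look unmoved there, but I did not measure them.

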